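# Roller mixer: fetch the rolled-away reagent bottle

## Task

The bottle that lies on its side under the open right-hand edge of the white bench riser belongs on the roller mixer. Take it out (it rolls away at a touch), lay it (do not drop it) in the groove between the two rollers, foot towards the sliding end stop, while the stop is still out; then push the bottle gently along the rollers until its foot has driven the stop fully home, and leave it lying there against the stop. Leave the standing vial and the two small standing bottles alone, upright where they are.

Things in the scene. Friction and masses are not known exactly. Their poses are not given: they have to be found in the camera images.
- bottle_mid (a point): centre (half-way along, on the axis) of the reagent bottle: cylinder 42 mm in diameter, 79 mm long from the foot, then a narrower cap, 88 mm in all, about 0.12 kg. Its z axis runs from foot to cap. It starts lying on the worktop, foot under the riser, cap end pointing out to the right (-y) and 9 to 24 mm outside the riser's front edge; it rolls sideways at a touch
- riser: fixed white bench riser, origin at the middle of its footprint on the worktop, x from its open front (facing right, about -y of the world) to its open back, z up: a level top 160 mm deep (x) and 280 mm wide (y), underside at 125 mm, upper face at 135 mm, on two 8 mm side panels at its y ends. A timer and a clock stand on it
- riser_edge (a point): middle of the lower front edge of the riser's top, 125 mm above the worktop; axes as the riser's. It keeps a vertical gripper off the bottle: tilt the tool about 40 degrees from vertical, its body leaning out of the open front (to the right), the fingers pointing in under the top, one on either side of the bottle
- mixer: fixed roller mixer 240 x 100 mm, origin at the middle of its footprint on the worktop, x along the rollers towards the end-stop block (roughly +y of the world), z up. Two rubber rollers that do not turn, 18 mm in diameter, run from x = -102 to +102 mm at y = -15 and +15 mm, tops 59 mm high. End blocks: low (61 mm high) at -x; end-stop block (100 mm high, 80 mm wide, x = 83 to 109 mm) at +x
- groove (a point): point of the mixer at x = 0, y = 0, 76 mm above the worktop, where the axis of the bottle runs when it rests on both rollers; axes as the mixer's
- stop_face (a point): middle of the flat face of the sliding end stop (plate 40 mm wide, 34 mm high, 8 mm thick) that the bottle's foot pushes, on the axis of the bottle; its axes are the mixer's
- end_stop (a joint): travel of the sliding end stop along the mixer's +x, m: 0 = fully out (face at mixer x = 55 mm), 0.020 = fully home against a hard stop in the block (face at mixer x = 75 mm). It starts at 0 to 0.007, slides with about 6 N of friction and stays where it is left; 25 N is too much at the end of its travel
- vial: capped vial 37 mm in diameter, 66 mm high, standing under the riser near its side panel next to the robot; origin at the centre of its underside; leave alone
- small_bottle: small bottle 34 mm in diameter, 62 mm high, standing beyond the mixer; origin at the centre of its underside; leave alone
- small_bottle2: second small bottle of the same size, standing to the left of the first; origin at the centre of its underside; leave alone

How it is judged:
By the outcome, as a careful person would: the job done as asked, in the order asked, and still so for the second after the job is handed in, with the robot touching nothing.
It also fails if it takes over 51 s, if anything falls off the work surface, if the arm or the gripper's body presses on something with over 40 N, if the wrist force passes 120 N, or if a joint passes its speed limit or range.

## Robot

A 7-joint arm with a two-finger parallel gripper is mounted at the origin on a cart in front of the work surface, level with it; the furniture and walls round the work are solid. World frame = base frame: x ahead of the robot, y to its left, z up, the work surface at z = 0. Lengths are in m, angles in rad, forces in N, time in s.
With the tool pointing down it reaches from about 0.4 to 0.85 m from the base axis. Payload 10.4 kg.
Tool frame: the origin (TCP) lies at the very end of the fingers, on their centre line; the grasp point (between the pads) lies r.hold_point_z behind it (r.hold_point_z is the distance from the TCP to the grasp point, in m); z points along the fingers, y is the direction in which the jaws open and shut (so a half turn about z gives the same grasp; the last joint's range is limited). The gripper opens to 87 mm and grips with 3 to 60 N. Pads are 19 mm wide; open, the fingers measure 117 mm over their backs; the gripper's body (75 mm by 190 mm) begins 51 mm behind the grasp point.
Start: joints at [-1.178, 0.332, -0.065, 1.46, 0.022, 1.35, -0.088], TCP at [0.252, 0.572, 0.223] pointing down, gripper open.
Joint ranges: [-2.6, 2.6], [-0.5, 2.12], [-1.47, 1.34], [0.16, 2.42], [-1.27, 4.41], [0.06, 2.06], [-2.6, 2.6]. Speed limits (rad/s): [2.22, 2.22, 2.79, 2.79, 3.14, 3.14, 3.14].

## Interface

Orientations are given as a unit quaternion [x, y, z, w].
In Python, from bench import r gives the robot as it stands.
- The arm moves only by the tool send_rows, never from a script. Its argument "commands" is a list of rows, each a list of 7 numbers: the shift along the world's x, y, z normalised to -1 to 1, where 1 is 0.03 m, then the turn, a rotation vector about the world's x, y, z normalised to -1 to 1, where 1 is 5 degrees, then the gripper command: -1 is fully open, 1 is shut, values between are in proportion. In form: [[tx, ty, tz, ax, ay, az, jaw], ...]. A call has 1 to 10 rows; each row shifts and turns the pose as measured when the row begins; what a row does not reach is not made up. A row lasts 1/12 s, in which the tool goes at most 41.7 mm and 7.16 degrees, less where a joint would pass 70% of its speed; a pose out of reach is approached as far as the arm can. A call with a number of a shift or a turn outside -1 to 1 is refused whole. A call with a gripper value outside its range is refused whole. The fingers move at their own pace and stop on an object; "grip_force" is the grip in N (left out, the last holds). Time passes only in rows, so rows that do not move let the fingers close. It gives the time, the measured TCP pose, the force and the opening at its end, in the units of the state.
- r.read_state(): the state, without advancing time (a new reading comes with each control period).
- r.camera(name): name is "scene" or "top"; returns the picture (400x640x3 uint8, blue, green, red); there is no depth.
- r.calibration(name): a dict with "K" (3x3 intrinsics, pixels), "R" (3x3) and "t" (3): a world point X has camera coordinates R X + t. Camera axes: x right, y down, z forward; pixel columns grow to the right and rows downward; lengths in m; the calibration is good to about 2 mm. A picture is of the moment at which its call begins. calibration takes no time and is no camera call.
- r.close_job(): hands the job in, once; it reports no verdict.
The state is a dict: "time": time; "joint_positions": joint angles; "joint_vel": joint speeds; "joint_torque": joint torques, N m; "ee_pos": TCP position; "eef_rot": TCP orientation; "ft_force": force on the tool from outside, world axes, zero at the start; "torque": the same for the moment, N m; "width": finger opening in m.
Only numpy, scipy, OpenCV 4.12 (cv2) and the standard library are available. Lean on these libraries where they do the work, as an engineer would, in place of code of your own. Each camera call takes 0.05 s, during which the arm holds its last target.

## Working session

There is one attempt and no reset: what is moved stays moved. The work goes in short steps, Python scripts to look and compute and a tool call to move; the robot and the scene stay as the last step left them, time stands still between calls to the robot, and variables do not carry over. Pictures are saved under pics/ and viewed, and the job is handed in when it is done.

Besides the shell and the picture viewer there is one more tool, called after "Request:" as name(argument=value, ...), one argument or row to a line, values as JSON. send_rows: Moves the arm, as the interface text tells. Scaled input: -1 to 1 covers 0.03 m each way for a shift and 5 degrees each way for a turn. Its arguments: {"type":"object","properties":{"commands":{"type":"array"},"grip_force":{"type":"number"}},"required":["commands"]}

```bash
mkdir -p pics; ls; python3 - <<'E'
from bench import r
import cv2,numpy as np
for n in("scene","top"):
    cv2.imwrite(f"pics/{n}0.png",r.camera(n)); c=r.calibration(n); print(n,c["K"],c["R"],c["t"], -np.array(c["R"]).T@c["t"])
print(r.read_state(), r.hold_point_z)
E
```

```text
pics
scene [[411.60843464   0.         314.03492457]
 [  0.         411.60843464 195.95762341]
 [  0.           0.           1.        ]] [[ 0.74270502 -0.66948507  0.0133789 ]
 [-0.49189441 -0.55903046 -0.66747647]
 [ 0.45434475  0.48915712 -0.74451069]] [-0.38759538  0.32726954  0.82643507] [ 0.07336466 -0.48079227  0.83892006]
top [[520.77020421   0.         321.84436239]
 [  0.         520.77020421 206.20232914]
 [  0.           0.           1.        ]] [[-0.01259995 -0.99990451 -0.00567503]
 [-0.99852823  0.01288161 -0.0526824 ]
 [ 0.05275047  0.00500289 -0.99859519]] [0.00986419 0.51910493 1.25991501] [ 0.4520041  -0.00312687  1.28554875]
{'time': 0.1, 'joint_positions': array([-1.17761094,  0.33281784, -0.06469316,  1.46089369,  0.02162894,
        1.34989502, -0.08851198]), 'joint_vel': array([-1.40686745e-03, -2.71639564e-03,  9.95267698e-04, -3.88758810e-03,
        1.45911960e-03, -1.15919719e-04,  5.53308803e-06]), 'joint_torque': array([ 1.77830709e-03, -6.24544930e+01,  2.47143174e-02, -3.90717208e+01,
       -6.15491602e-02,  3.65184748e-02,  7.17140711e-05]), 'ee_pos': array([0.25231363, 0.5714111 , 0.22181041]), 'eef_rot': array([ 2.06394524e-01,  9.78468633e-01, -6.52492130e-04, -9.11316737e-05]), 'ft_force': array([ 0.03132883, -1.11066159,  0.48819866]), 'torque': array([ 0.00501643, -0.04005695, -0.01806743]), 'width': 0.08700417760433596} 0.0187
```

View pics/scene0.png

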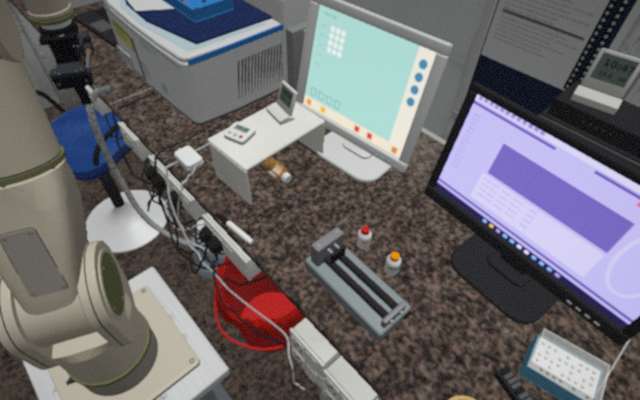

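View pics/top0.png

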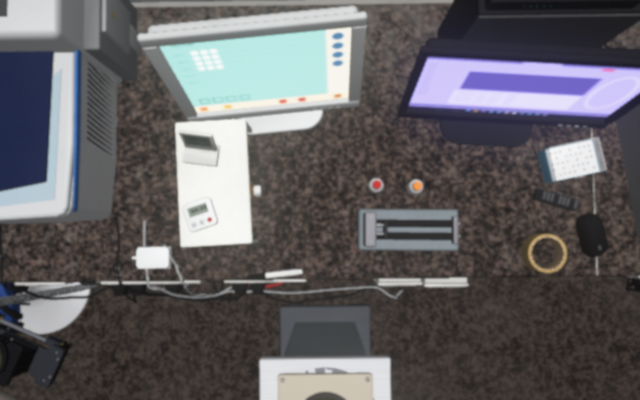

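```bash
python3 - <<'E'
import cv2
a=cv2.imread("pics/scene0.png");b=cv2.imread("pics/top0.png")
cv2.imwrite("pics/z1.png",cv2.resize(a[90:210,190:350],None,fx=5,fy=5,interpolation=2))
cv2.imwrite("pics/z2.png",cv2.resize(a[215:335,290:420],None,fx=5,fy=5,interpolation=2))
cv2.imwrite("pics/z3.png",cv2.resize(b[170:260,345:475],None,fx=6,fy=6,interpolation=2))
cv2.imwrite("pics/z4.png",cv2.resize(b[110:260,165:285],None,fx=4,fy=4,interpolation=2))
E
```

```text
(no output)
```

View pics/z1.png

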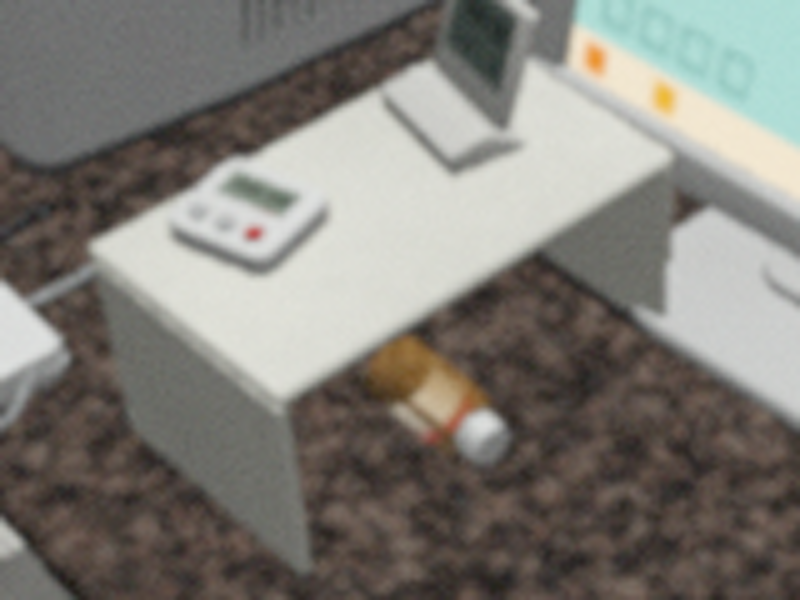

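View pics/z2.png

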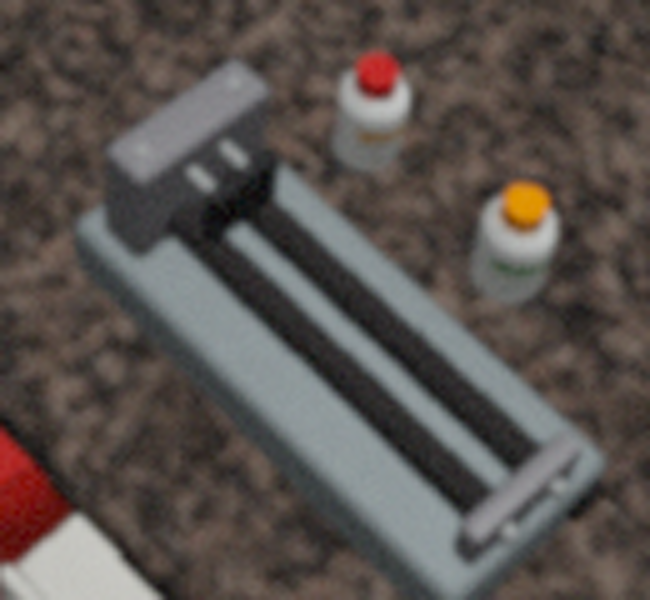

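View pics/z3.png

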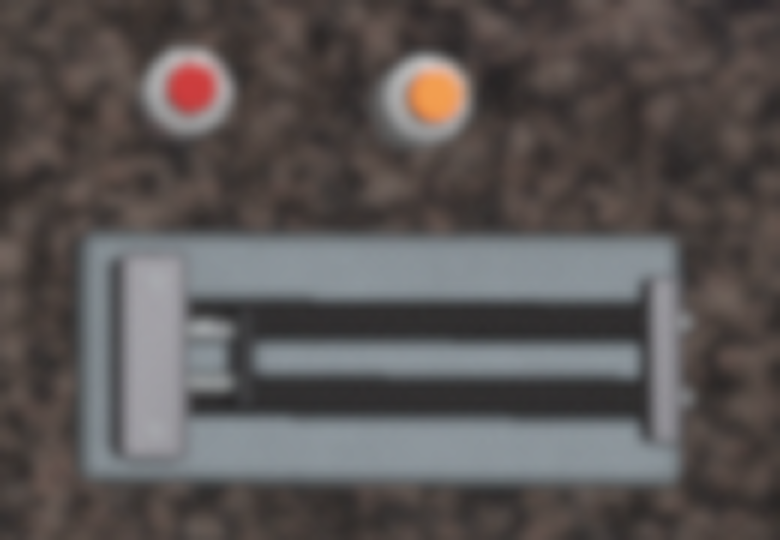

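View pics/z4.png

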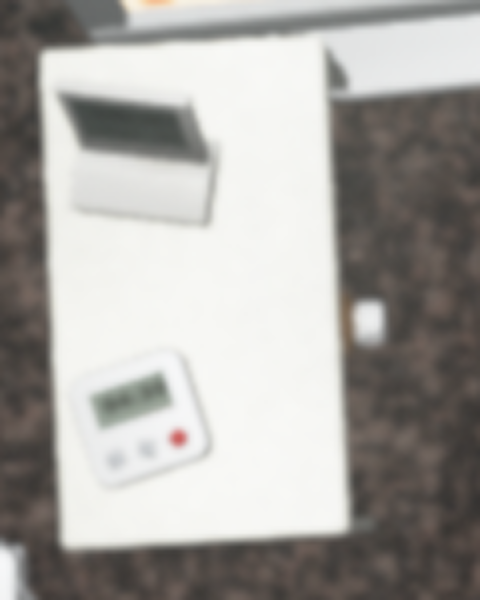

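```bash
cat > h.py <<'E'
import numpy as np
from bench import r
C={n:r.calibration(n) for n in("scene","top")}
def ray(n,p):
    c=C[n];R=np.array(c["R"]);t=np.array(c["t"])
    return -R.T@t, R.T@(np.linalg.inv(c["K"])@[p[0],p[1],1])
def pl(n,p,z):
    o,d=ray(n,p); return o+d*(z-o[2])/d[2]
def proj(n,X):
    c=C[n]; q=np.array(c["K"])@(np.array(c["R"])@X+c["t"]); return q[:2]/q[2]
def tri(p1,p2):
    o1,d1=ray("scene",p1);o2,d2=ray("top",p2)
    A=np.c_[d1,-d2];s=np.linalg.lstsq(A,o2-o1,rcond=None)[0]
    a=o1+s[0]*d1;b=o2+s[1]*d2; return (a+b)/2,np.linalg.norm(a-b)
np.set_printoptions(precision=4,suppress=True)
E
python3 - <<'E'
from h import *
f=lambda x,y,s,ox,oy:(x/s+ox-0.5+.5/s,y/s+oy-.5+.5/s)
T4=lambda x,y:f(x,y,4,165,110); T3=lambda x,y:f(x,y,6,345,170)
S1=lambda x,y:f(x,y,5,190,90); S2=lambda x,y:f(x,y,5,290,215)
print("riser front far/near, back far/near")
for q in[(325,37),(350,530),(41,48),(62,548)]:print(pl("top",T4(*q),.135))
for q in[(672,158),(285,405),(95,245)]:print("sc",pl("scene",S1(*q),.135))
print("near panel foot",pl("scene",S1(308,570),0),"far",pl("scene",S1(663,312),0))
print("cap end",pl("top",T4(386,322),.021),"cap edges",pl("top",T4(369,299),.021),pl("top",T4(369,347),.021))
print("capscene",pl("scene",S1(489,442),.021), pl("scene",S1(380,370),.021))
print("block");
for q in[(120,253),(187,253),(187,460),(120,460)]:print(pl("top",T3(*q),.1))
print("low")
for q in[(648,277),(678,277),(678,442),(648,442)]:print(pl("top",T3(*q),.061))
print("rollers L/R centre")
for x in(265,635):
    print(pl("top",T3(x,(300+340)/2),.055),pl("top",T3(x,(378+417)/2),.055))
print("stop face", pl("top",T3(253,358),.06),pl("top",T3(253,358),.08))
for z in(.02,.03):
  print("base",z,pl("top",T3(83,235),z),pl("top",T3(678,482),z))
  print("base sc",pl("scene",S2(280,160),z),pl("scene",S2(605,455),z),pl("scene",S2(78,230),z))
print("sb",pl("top",T3(190,88),.062),pl("top",T3(435,95),.062))
E
```

```text
riser front far/near, back far/near
[0.7103 0.1699 0.135 ]
[0.4354 0.1574 0.135 ]
[0.7063 0.3287 0.135 ]
[0.4275 0.3165 0.135 ]
sc [0.708  0.1684 0.135 ]
sc [0.4355 0.151  0.135 ]
sc [0.4309 0.313  0.135 ]
near panel foot [0.4402 0.1614 0.    ] far [0.7236 0.1869 0.    ]
cap end [0.5599 0.1507 0.021 ] cap edges [0.5741 0.161  0.021 ] [0.5448 0.1611 0.021 ]
capscene [0.5618 0.1551 0.021 ] [0.5517 0.2408 0.021 ]
block
[ 0.5007 -0.0944  0.1   ]
[ 0.5004 -0.1198  0.1   ]
[ 0.4221 -0.1184  0.1   ]
[ 0.4224 -0.093   0.1   ]
low
[ 0.4903 -0.3038  0.061 ]
[ 0.4901 -0.3155  0.061 ]
[ 0.4257 -0.3138  0.061 ]
[ 0.4258 -0.3021  0.061 ]
rollers L/R centre
[ 0.4755 -0.1544  0.055 ] [ 0.445  -0.1538  0.055 ]
[ 0.4736 -0.2997  0.055 ] [ 0.4432 -0.299   0.055 ]
stop face [ 0.4606 -0.1488  0.06  ] [ 0.4604 -0.1464  0.08  ]
base 0.02 [ 0.5115 -0.0856  0.02  ] [ 0.4087 -0.3238  0.02  ]
base sc [ 0.5205 -0.1147  0.02  ] [ 0.5167 -0.3176  0.02  ] [ 0.4215 -0.0801  0.02  ]
base 0.03 [ 0.511 -0.085  0.03 ] [ 0.4091 -0.3213  0.03  ]
base sc [ 0.515  -0.1192  0.03  ] [ 0.5112 -0.3196  0.03  ] [ 0.4172 -0.085   0.03  ]
sb [ 0.5668 -0.1259  0.062 ] [ 0.5628 -0.2219  0.062 ]
```

```bash
python3 - <<'E'
import cv2
a=cv2.imread("pics/scene0.png")
cv2.imwrite("pics/z5.png",cv2.resize(a[150:190,255:305],None,fx=15,fy=15,interpolation=2))
E
```

```text
(no output)
```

View pics/z5.png

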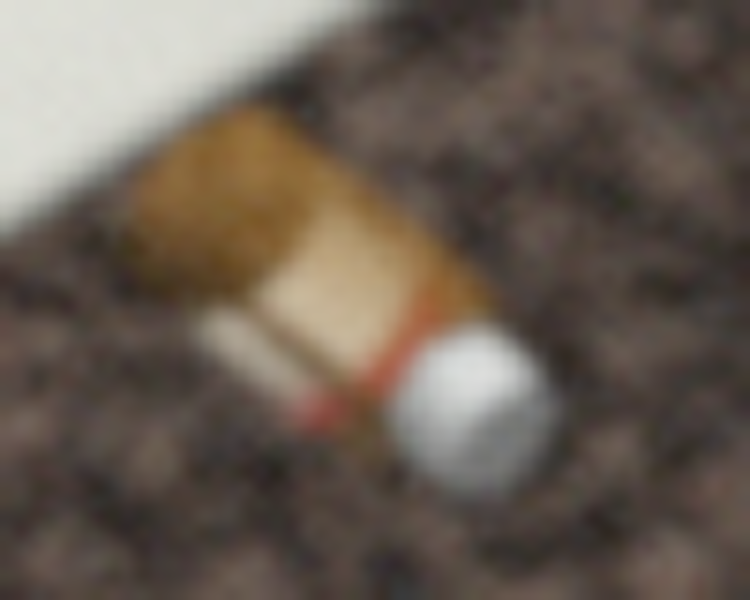

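Request:
send_rows(
  commands=[
    [0,0,0.9,0,0,-0.5,-1],
    [0.2,-0.8,0.9,0,0,-0.9,-1],
    [0.3,-0.9,0.6,0,0,-0.9,-1],
    [0.4,-0.9,0,0,0,-0.9,-1],
    [0.4,-0.9,0,0,0,-0.9,-1],
    [0.4,-0.9,0,0,0,-0.9,-1],
    [0.4,-0.9,0,0,0,-0.9,-1],
    [0.4,-0.9,0,0,0,-0.9,-1],
  ],
  grip_force=20,
)

```text
time: 0.77
ee_pos: [0.3229, 0.381, 0.2912]
eef_rot: [0.489, 0.872, -0.004, -0.004]
ft_force: [0.8, 0.8, -0.0]
width: 0.0865
```

```bash
python3 - <<'E'
from h import *
f=lambda x,y:(x/15+255-.47,y/15+150-.47)
a=pl("scene",f(200,180),.021);b=pl("scene",f(425,375),.021);c=pl("scene",f(500,435),.021)
print(a,b,c,np.degrees(np.arctan2(*(a-b)[:2])))
# predicted silhouette lines for axis direction yaw candidates
import itertools
for yaw in(-5,0,5):
  t=np.radians(yaw); d=np.array([np.sin(t),np.cos(t),0]); e=np.array([d[1],-d[0],0])
  cam=ray("scene",(0,0))[0]
  out=[]
  for s in(.01,.08):
    P=np.array([.5595,.151,.021])+d*s
    v=cam-P; v-=d*(v@d); D=np.linalg.norm(v); v/=D; w=np.cross(d,v); al=np.arccos(.021/D)
    for sg in(1,-1):
      q=proj("scene",P+.021*(np.cos(al)*v+sg*np.sin(al)*w)); out.append((q-[255-.47,150-.47])*15)
  print(yaw,np.array(out).round())
E
```

```text
[0.5618 0.2433 0.021 ] [0.5609 0.1739 0.021 ] [0.5615 0.1527 0.021 ] 0.7300923931496074
-5 [[524. 325.]
 [393. 510.]
 [265. 146.]
 [137. 326.]]
0 [[535. 328.]
 [389. 502.]
 [300. 134.]
 [158. 302.]]
5 [[547. 333.]
 [385. 492.]
 [337. 125.]
 [180. 279.]]
```

Request:
send_rows(
  commands=[
    [0.6,-0.95,0.1,0,0,-0.9,-0.4],
    [0.6,-0.95,0,0,0,-0.9,-0.4],
    [0.6,-0.95,0,0,0,-0.9,-0.4],
    [0.6,-0.95,0,0,0,-0.9,-0.4],
    [0.6,-0.95,0,0,0,-0.9,-0.4],
    [0.6,-0.95,0,0,0,-0.9,-0.4],
    [0.6,-0.95,0,0.5,0,-0.6,-0.4],
    [0.6,-0.95,0,0.8,0,0,-0.4],
    [0.6,-0.9,0,0.9,0,0,-0.4],
    [0.6,-0.9,0,0.9,0,0,-0.4],
  ],
)

```text
time: 1.6
ee_pos: [0.5058, 0.0869, 0.2937]
eef_rot: [0.698, 0.702, 0.097, -0.102]
ft_force: [1.4, 1.2, -0.4]
width: 0.061
```

Request:
send_rows(
  commands=[
    [0.5,-0.4,-0.6,0.9,0,0,-0.4],
    [0.5,-0.2,-0.9,0.9,0,0,-0.4],
    [0.4,0,-0.9,0.9,0,0,-0.4],
    [0.3,0,-0.9,0.9,0,0,-0.4],
    [0.1,0,-0.5,0.9,0,0,-0.4],
    [0,0,0,0.3,0,0,-0.4],
    [0,0,0,0,0,0,-0.4],
  ],
)

```text
time: 2.18
ee_pos: [0.5672, 0.0536, 0.1753]
eef_rot: [0.668, 0.655, 0.255, -0.245]
ft_force: [-0.2, 0.2, 0.2]
width: 0.0611
```

```bash
cat > st.py <<'E'
from h import *
from scipy.spatial.transform import Rotation as Ro
s=r.read_state();R=Ro.from_quat(s["eef_rot"]).as_matrix()
print("t",s["time"],"p",s["ee_pos"],"q",s["joint_positions"]);print("toolx,y,z rows\n",R.T);print("hold",s["ee_pos"]-R[:,2]*r.hold_point_z,"F",s["ft_force"],"w",s["width"])
E
cat > shot.py <<'E'
import sys,cv2
from h import *
n,k,x0,x1,y0,y1,f=sys.argv[1:]
im=r.camera(n); cv2.imwrite(f"pics/{k}_full.png",im)
x0,x1,y0,y1,f=map(int,(x0,x1,y0,y1,f))
cv2.imwrite(f"pics/{k}.png",cv2.resize(im[y0:y1,x0:x1],None,fx=f,fy=f,interpolation=2))
E
python3 st.py; python3 shot.py top p1 160 360 100 250 4;python3 shot.py scene p2 190 390 60 210 4
```

```text
t 2.1833 p [0.5672 0.0536 0.1753] q [-0.2605  0.4097  0.6095  1.7456 -0.9229  1.4398  0.6348]
toolx,y,z rows
 [[ 0.0116  0.7495  0.6619]
 [ 0.9997 -0.0219  0.0074]
 [ 0.02    0.6616 -0.7496]]
hold [0.5668 0.0412 0.1893] F [-0.2269  0.1931  0.1757] w 0.06110860123787132
```

View pics/p1.png

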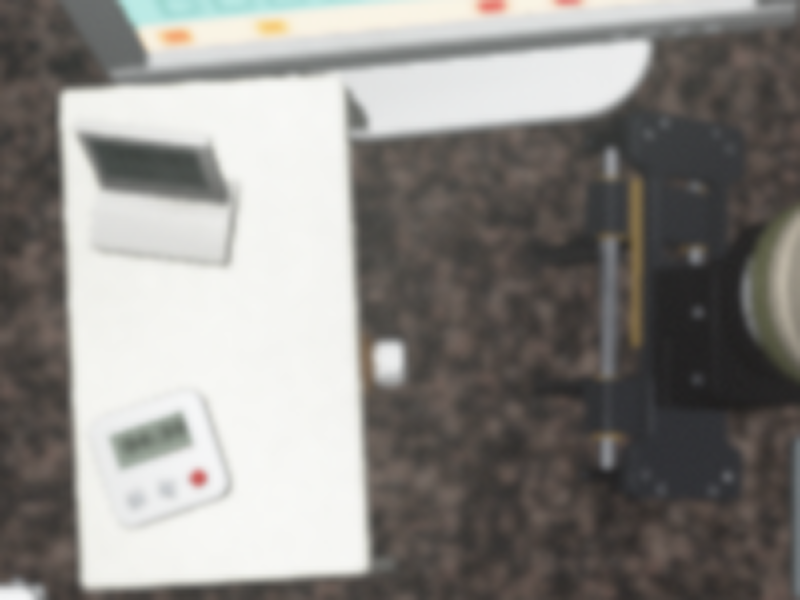

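View pics/p2.png

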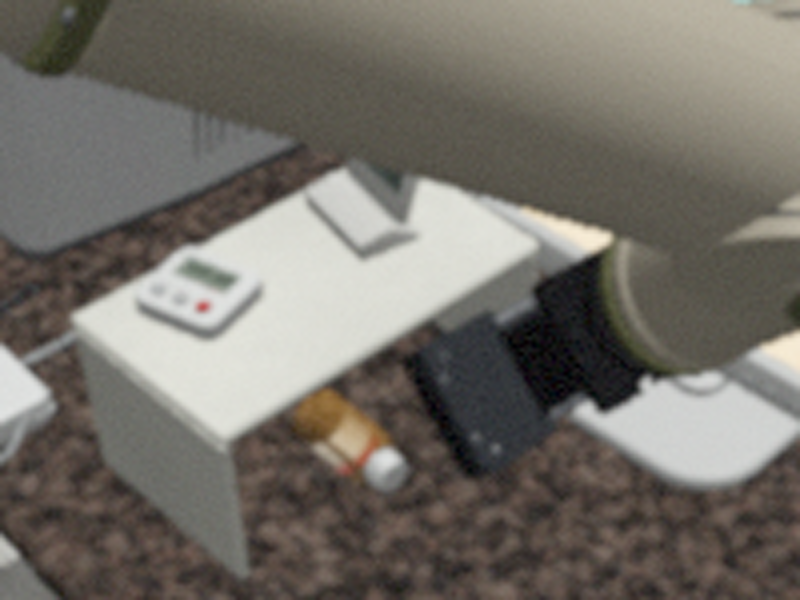

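Request:
send_rows(
  commands=[
    [-0.1,0.46,-0.54,-0.3,0,0.25,-0.4],
    [-0.1,0.46,-0.54,0,0,0,-0.4],
    [0,0.46,-0.54,0,0,0,-0.4],
    [0,0.46,-0.54,0,0,0,-0.4],
    [0,0.46,-0.54,0,0,0,-0.4],
    [0,0.46,-0.54,0,0,0,-0.4],
    [0,0,0,0,0,0,-0.4],
  ],
)

```text
time: 2.87
ee_pos: [0.5645, 0.1467, 0.0873]
eef_rot: [0.657, 0.674, 0.247, -0.231]
ft_force: [-0.4, 0.9, -0.4]
width: 0.0608
```

```bash
python3 st.py; python3 shot.py top p3 200 360 100 220 5;python3 shot.py scene p4 190 390 60 210 4
```

```text
t 2.8667 p [0.5645 0.1467 0.0873] q [-0.3767  0.4639  0.5237  1.8561 -1.0053  1.2111  0.6791]
toolx,y,z rows
 [[-0.0304  0.772   0.6349]
 [ 0.9995  0.0151  0.0295]
 [ 0.0132  0.6354 -0.772 ]]
hold [0.5643 0.1348 0.1017] F [-0.4049  0.8999 -0.4483] w 0.0607857857402509
```

View pics/p3.png

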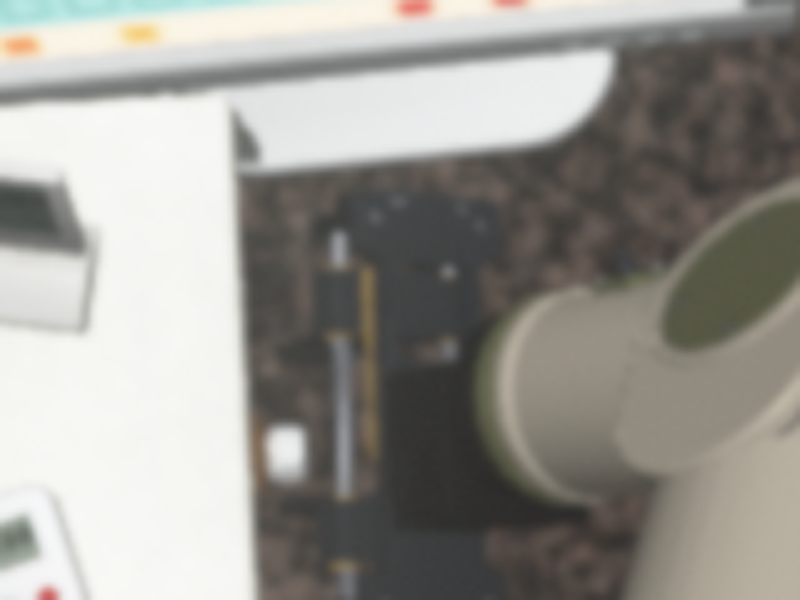

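View pics/p4.png

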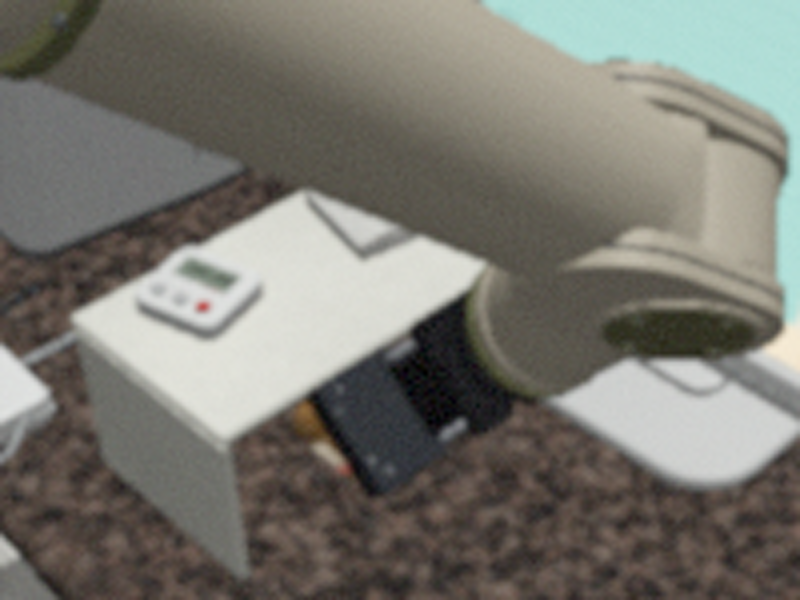

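```bash
python3 - <<'E'
from h import *
for b in(.05,.065,.08):
  print(b,(proj("top",np.array([.5643,.1348,.1017])-b*np.array([.0132,.6354,-.772]))-[200,100])*5)
print((proj("top",np.array([.5605,.156,.021]))-[200,100])*5)
E
```

```text
0.05 [380.4254 418.3281]
0.065 [399.7424 415.9538]
0.08 [419.458  413.5305]
[294.7342 449.6381]
```

Request:
send_rows(
  commands=[
    [-0.1,0.1,-0.5,0,0.3,-0.15,-0.4],
    [-0.1,0.4,-0.5,0,0,0,-0.4],
    [0,0.4,-0.5,0,0,0,-0.4],
    [0,0.4,-0.45,0,0,0,-0.4],
    [0,0,0,0,0,0,-0.4],
  ],
)

```text
time: 3.38
ee_pos: [0.5655, 0.1786, 0.0356]
eef_rot: [0.667, 0.664, 0.244, -0.231]
ft_force: [-0.5, 1.0, 0.2]
width: 0.0609
```

```bash
python3 st.py; python3 shot.py top p5 200 360 100 220 5
```

```text
t 3.3833 p [0.5655 0.1786 0.0356] q [-0.3981  0.5365  0.4785  1.8835 -1.0881  1.1206  0.7056]
toolx,y,z rows
 [[-0.0019  0.7742  0.633 ]
 [ 0.9998 -0.0098  0.015 ]
 [ 0.0178  0.6329 -0.774 ]]
hold [0.5652 0.1668 0.0501] F [-0.5194  1.0315  0.1534] w 0.060863860903431606
```

View pics/p5.png

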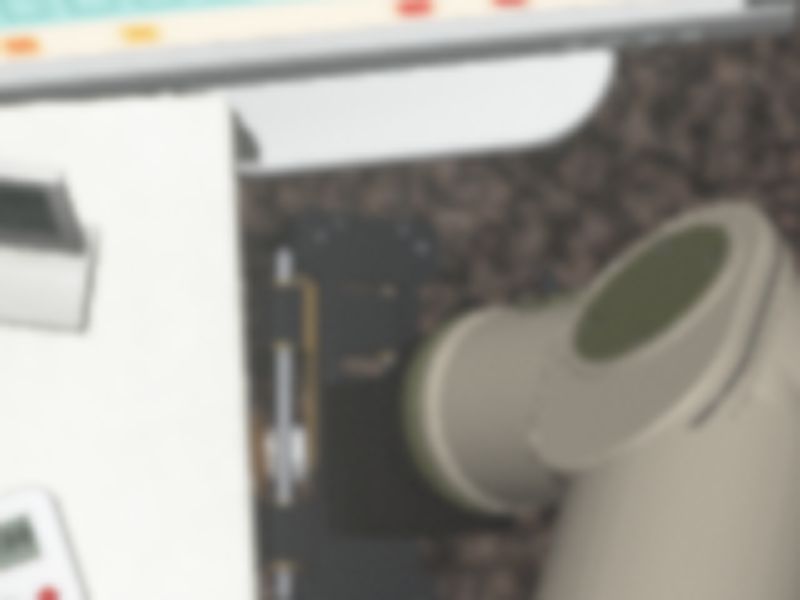

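Request:
send_rows(
  commands=[
    [-0.2,0,0,0,0.15,0.1,-0.4],
    [-0.1,0.2,-0.3,0,0,0,-0.4],
    [0,0.2,-0.3,0,0,0,-0.4],
    [0,0,0,0,0,0,-0.4],
  ],
)

```text
time: 3.77
ee_pos: [0.5595, 0.1857, 0.021]
eef_rot: [0.668, 0.665, 0.24, -0.234]
ft_force: [-0.8, 0.4, -0.0]
width: 0.0609
```

```bash
python3 st.py
```

```text
t 3.7667 p [0.5595 0.1857 0.021 ] q [-0.4028  0.5543  0.4661  1.8953 -1.1044  1.1027  0.7197]
toolx,y,z rows
 [[ 0.0009  0.7752  0.6317]
 [ 1.     -0.0066  0.0068]
 [ 0.0094  0.6316 -0.7752]]
hold [0.5593 0.1739 0.0355] F [-0.7788  0.3859 -0.0458] w 0.06087092105618256
```

Request:
send_rows(
  commands=[
    [0,0.15,-0.2,0,0,0,-0.4],
    [0,0.1,-0.15,0,0,0,-0.4],
    [0,0,0,0,0,0,-0.4],
  ],
)

```text
time: 4.02
ee_pos: [0.5597, 0.1935, 0.0096]
eef_rot: [0.668, 0.665, 0.24, -0.234]
ft_force: [-0.2, 0.0, -0.4]
width: 0.0612
```

```bash
python3 st.py; python3 shot.py top p6 200 360 100 220 5;python3 shot.py scene p7 190 390 60 210 4
```

```text
t 4.0167 p [0.5597 0.1935 0.0096] q [-0.4067  0.5726  0.4535  1.8977 -1.125   1.0836  0.7316]
toolx,y,z rows
 [[ 0.0012  0.7753  0.6316]
 [ 0.9999 -0.0074  0.0071]
 [ 0.0101  0.6316 -0.7753]]
hold [0.5595 0.1817 0.0241] F [-0.1859  0.015  -0.3543] w 0.06115501296934319
```

View pics/p6.png

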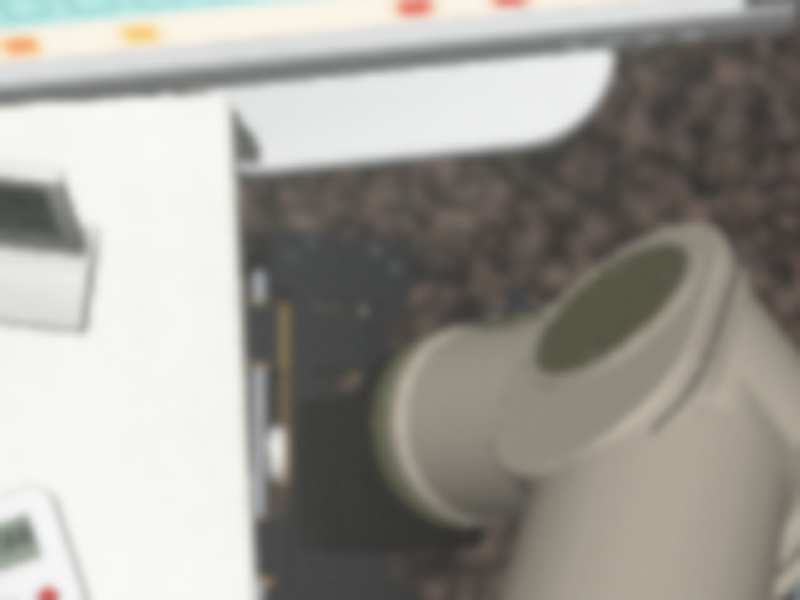

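View pics/p7.png

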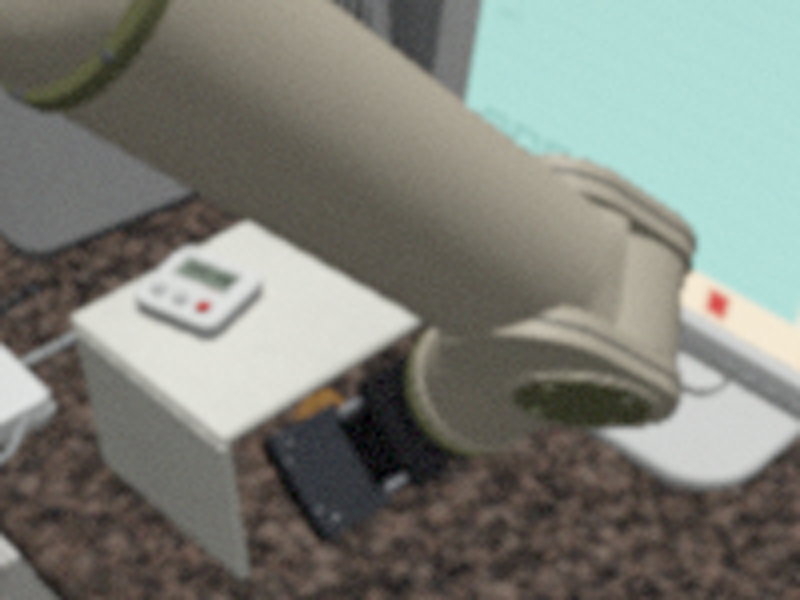

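Request:
send_rows(
  commands=[
    [0,0,0,0,0,0,-0.2],
    [0,0,0,0,0,0,0],
    [0,0,0,0,0,0,0.2],
    [0,0,0,0,0,0,1],
    [0,0,0,0,0,0,1],
    [0,0,0,0,0,0,1],
  ],
  grip_force=25,
)

```text
time: 4.62
ee_pos: [0.5607, 0.1921, 0.0108]
eef_rot: [0.668, 0.664, 0.241, -0.233]
ft_force: [0.4, 0.7, -1.3]
width: 0.0418
```

```bash
python3 st.py
```

```text
t 4.6167 p [0.5607 0.1921 0.0108] q [-0.4058  0.5708  0.4554  1.8968 -1.1235  1.0845  0.7308]
toolx,y,z rows
 [[ 0.0013  0.7756  0.6312]
 [ 0.9999 -0.0087  0.0087]
 [ 0.0122  0.6311 -0.7756]]
hold [0.5605 0.1803 0.0253] F [ 0.4183  0.6515 -1.3061] w 0.04176235542695268
```

Request:
send_rows(
  commands=[
    [0,-0.1,0.15,0,0,0,1],
    [0,-0.3,0.15,0,0,0,1],
    [0,-0.5,0.1,0,0,0,1],
    [0,-0.5,0.1,0,0,0,1],
    [0,-0.5,0.1,0,0,0,1],
    [0,-0.5,0.1,0,0,0,1],
    [0,-0.5,0.1,0,0,0,1],
    [0,-0.5,0.1,0,0,0,1],
    [0,-0.4,0.2,0,0,0,1],
    [0,-0.4,0.3,0,0,0,1],
  ],
)

```text
time: 5.45
ee_pos: [0.5588, 0.0517, 0.0556]
eef_rot: [0.669, 0.664, 0.24, -0.233]
ft_force: [-0.4, 0.2, -1.4]
width: 0.0418
```

```bash
python3 st.py; python3 shot.py top p8 200 360 100 220 5;python3 shot.py scene p9 190 390 60 210 4
```

```text
t 5.45 p [0.5588 0.0517 0.0556] q [-0.234   0.5535  0.5613  1.8293 -0.9934  1.2896  0.8055]
toolx,y,z rows
 [[ 0.004   0.7766  0.6299]
 [ 0.9999 -0.0104  0.0065]
 [ 0.0116  0.6299 -0.7766]]
hold [0.5586 0.0399 0.0701] F [-0.3888  0.2412 -1.4465] w 0.041780415264107654
```

View pics/p8.png

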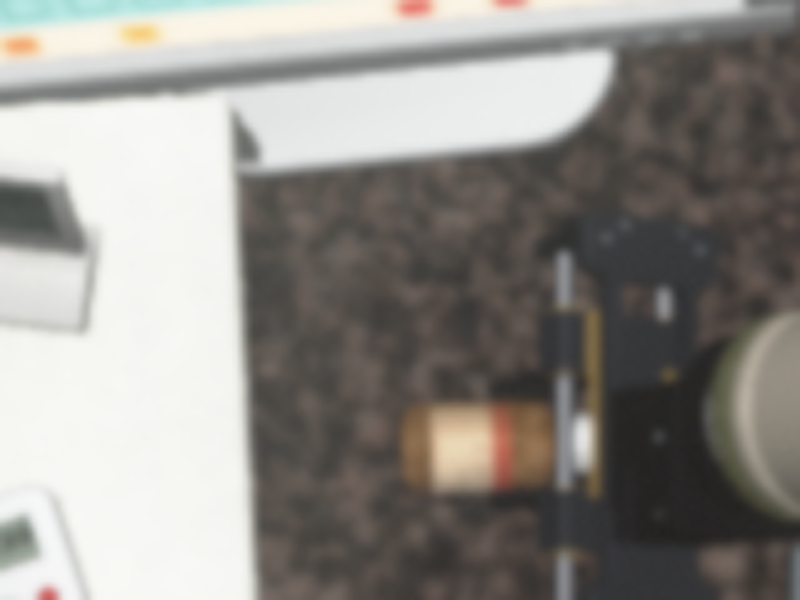

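View pics/p9.png

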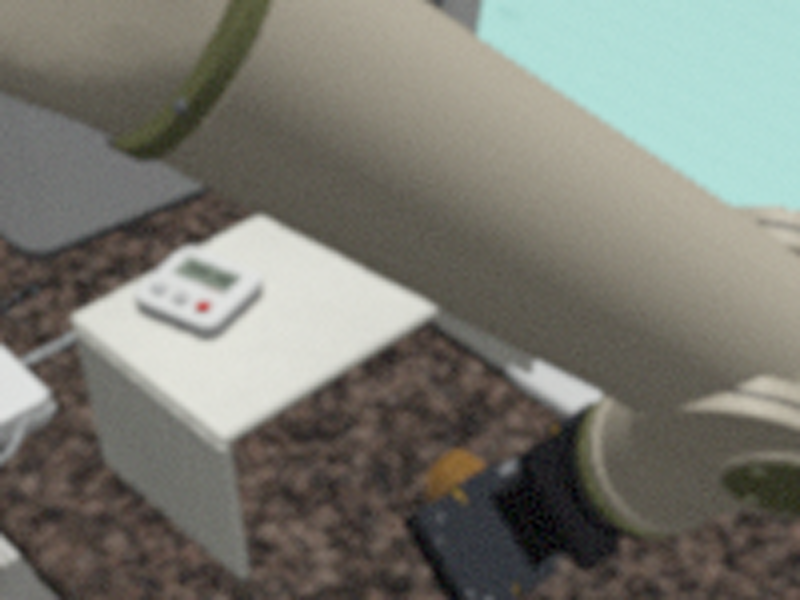

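Request:
send_rows(
  commands=[
    [0,-0.2,0.7,0,0,0,1],
    [-0.3,-0.4,0.9,0,0,0,1],
    [-0.4,-0.6,0.9,0,0,0,1],
    [-0.4,-0.8,0.7,0,0,0,1],
    [-0.4,-0.8,0.3,0,0,0,1],
    [-0.4,-0.8,0,0,0,0,1],
    [-0.4,-0.8,0,0,0,0,1],
    [-0.4,-0.8,0,0,0,0,1],
    [-0.4,-0.8,0,0,0,0,1],
    [0,0,0,0,0,0,1],
  ],
)

```text
time: 6.38
ee_pos: [0.4609, -0.1322, 0.1673]
eef_rot: [0.666, 0.667, 0.24, -0.234]
ft_force: [-0.3, -0.9, -2.3]
width: 0.0413
```

```bash
python3 st.py
```

```text
t 6.3833 p [ 0.4609 -0.1322  0.1673] q [-0.0127  0.416   0.7318  1.7737 -0.761   1.603   0.9395]
toolx,y,z rows
 [[-0.0047  0.7754  0.6315]
 [ 1.     -0.0019  0.0097]
 [ 0.0087  0.6315 -0.7753]]
hold [ 0.4608 -0.144   0.1818] F [-0.3273 -0.9497 -2.3391] w 0.04132657229868532
```

Request:
send_rows(
  commands=[
    [0,-0.6,0,0,0.1,-0.1,1],
    [0,-0.7,0,0,0,0,1],
    [0,-0.7,0,0,0,0,1],
    [0,-0.5,-0.2,0,0,0,1],
    [0,-0.1,-0.3,0,0,0,1],
    [0,0,0,0,0,0,1],
  ],
)

```text
time: 6.88
ee_pos: [0.4611, -0.2114, 0.1513]
eef_rot: [0.668, 0.663, 0.24, -0.237]
ft_force: [0.2, 0.4, -0.8]
width: 0.0415
```

```bash
python3 st.py; python3 shot.py top p10 340 500 150 270 5;python3 shot.py scene p11 270 470 190 340 4
```

```text
t 6.8833 p [ 0.4611 -0.2114  0.1513] q [ 0.1386  0.5631  0.7344  1.6403 -0.7784  1.6885  1.0468]
toolx,y,z rows
 [[ 0.0058  0.7732  0.6342]
 [ 1.     -0.0085  0.0012]
 [ 0.0063  0.6342 -0.7732]]
hold [ 0.461  -0.2233  0.1658] F [ 0.2236  0.3974 -0.8245] w 0.04149907129692741
```

View pics/p10.png

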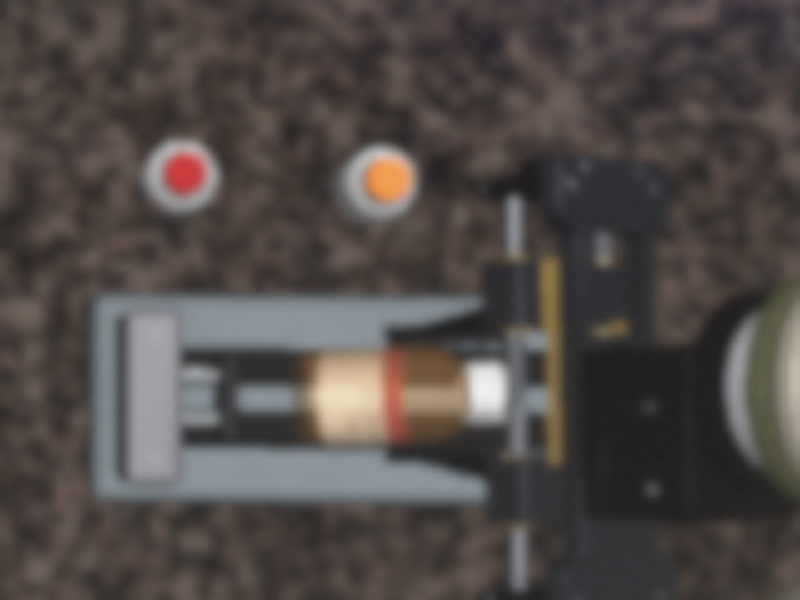

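View pics/p11.png

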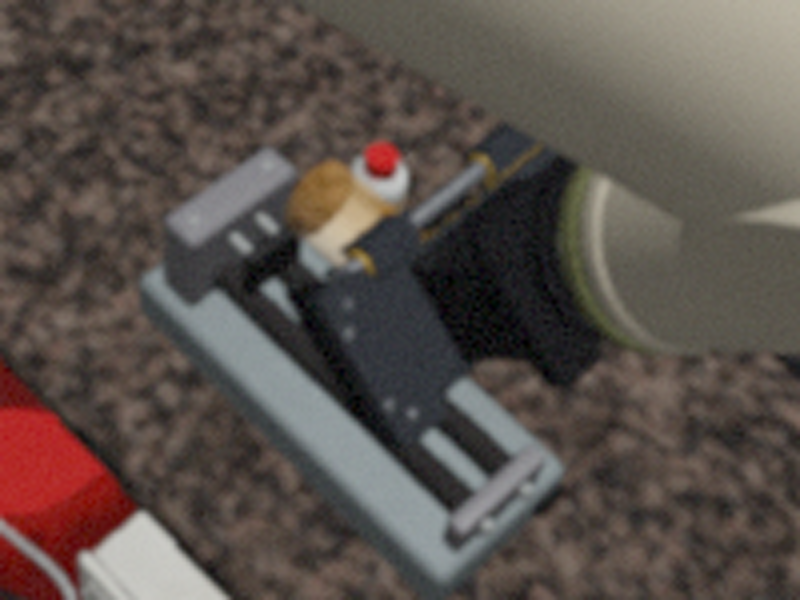

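```bash
python3 - <<'E'
import cv2
from h import *
im=cv2.imread("pics/p10_full.png")
c=cv2.resize(im[210:250,375:455],None,fx=10,fy=10,interpolation=2)
cv2.imwrite("pics/p12.png",np.clip(c.astype(float)*1.6,0,255).astype(np.uint8))
im=cv2.imread("pics/p11_full.png")
c=cv2.resize(im[220:265,330:385],None,fx=12,fy=12,interpolation=2)
cv2.imwrite("pics/p13.png",np.clip(c.astype(float)*1.5,0,255).astype(np.uint8))
o=np.array([340,150])
for z in(.157,.161,.166):
  for y in(-.1646,-.2526): print(z,y,(proj("top",np.array([.461,y,z]))-o)*5)
E
```

```text
0.157 -0.1646 [296.9207 392.8544]
0.157 -0.2526 [500.5166 390.2772]
0.161 -0.1646 [298.2475 392.7636]
0.161 -0.2526 [502.5686 390.1772]
0.166 -0.1646 [299.9193 392.6492]
0.166 -0.2526 [505.1543 390.0511]
```

View pics/p12.png

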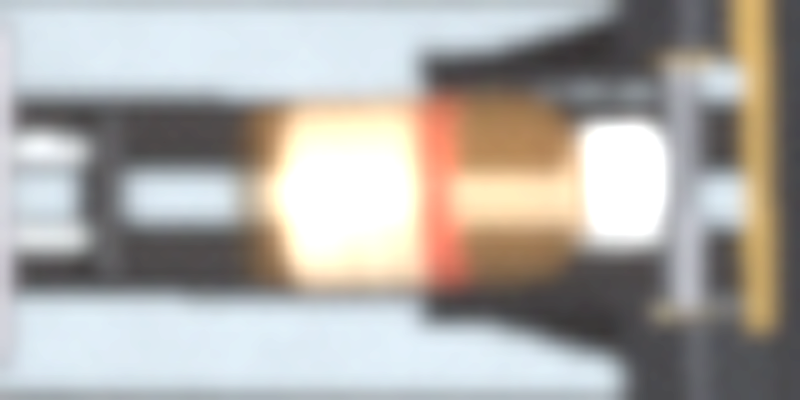

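View pics/p13.png

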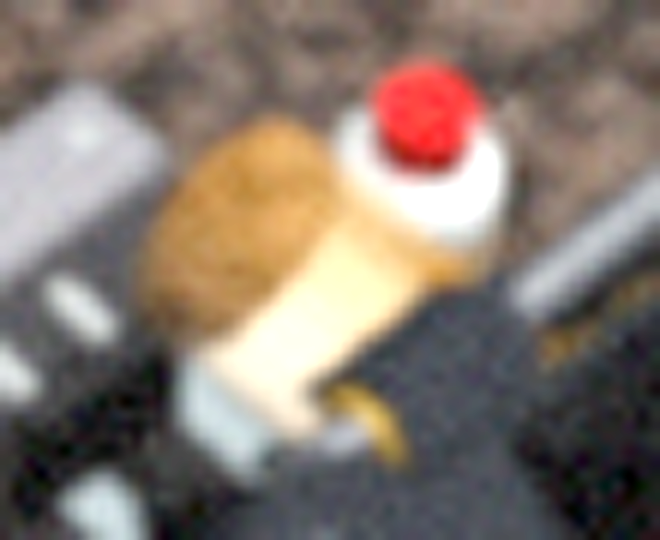

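Request:
send_rows(
  commands=[
    [0,0,-0.5,0,0,0,1],
    [0,0,-0.6,0,0,0,1],
    [0,0,-0.5,0,0,0,1],
    [0,0,-0.2,0,0,0,1],
    [0,0,0,0,0,0,1],
  ],
)

```text
time: 7.4
ee_pos: [0.4623, -0.206, 0.0942]
eef_rot: [0.666, 0.665, 0.241, -0.237]
ft_force: [-0.0, 0.2, -0.5]
width: 0.0417
```

```bash
python3 st.py; python3 shot.py top p14 375 455 205 255 10;python3 shot.py scene p15 310 390 220 280 10
```

```text
t 7.4 p [ 0.4623 -0.206   0.0942] q [ 0.1525  0.633   0.7032  1.6805 -0.8153  1.6116  1.1125]
toolx,y,z rows
 [[-0.0007  0.7715  0.6362]
 [ 1.     -0.0024  0.004 ]
 [ 0.0046  0.6362 -0.7715]]
hold [ 0.4622 -0.2179  0.1087] F [-0.0251  0.1672 -0.4524] w 0.04165823890985311
```

View pics/p14.png

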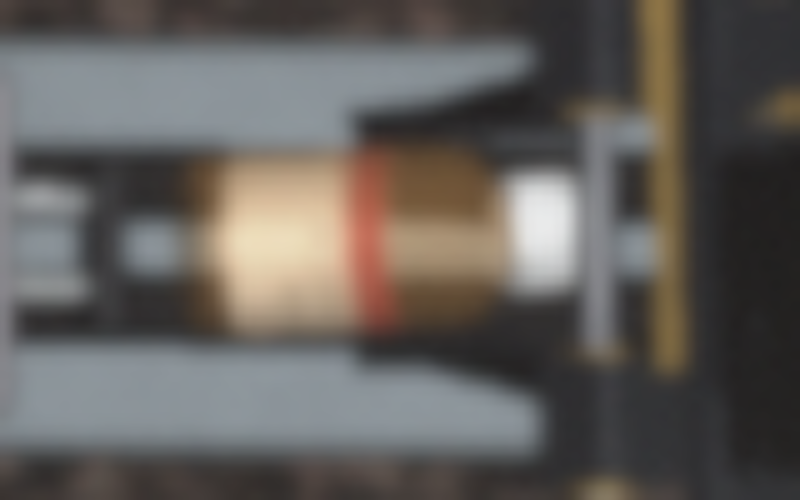

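View pics/p15.png

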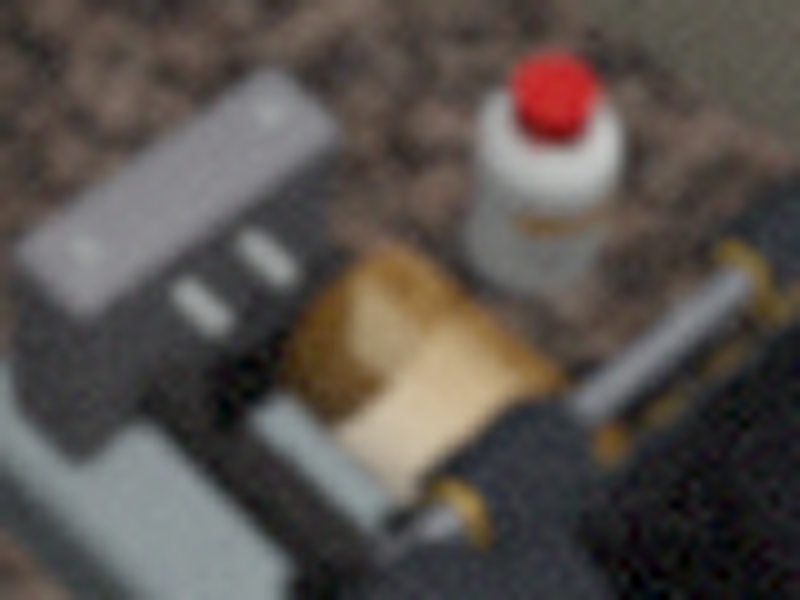

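Request:
send_rows(
  commands=[
    [-0.05,-0.2,-0.2,0,0,-0.1,1],
    [0,0,-0.2,0,0,0,1],
    [0,0,-0.1,0,0,0,1],
    [0,0,0,0,0,0,1],
  ],
)

```text
time: 7.83
ee_pos: [0.4616, -0.2142, 0.0806]
eef_rot: [0.669, 0.662, 0.242, -0.234]
ft_force: [-0.4, -0.0, -0.9]
width: 0.0414
```

```bash
python3 st.py
```

```text
t 7.8333 p [ 0.4616 -0.2142  0.0806] q [ 0.1707  0.6569  0.6991  1.6799 -0.8277  1.5967  1.1321]
toolx,y,z rows
 [[ 0.0052  0.773   0.6344]
 [ 0.9999 -0.0128  0.0075]
 [ 0.014   0.6343 -0.773 ]]
hold [ 0.4613 -0.2261  0.0951] F [-0.4304 -0.0195 -0.8977] w 0.041409320016829315
```

Request:
send_rows(
  commands=[
    [0,0,-0.15,0,0,0,1],
    [0,0,-0.15,0,0,0,1],
    [0,0,0,0,0,0,1],
  ],
)

```text
time: 8.08
ee_pos: [0.4618, -0.2145, 0.0711]
eef_rot: [0.669, 0.662, 0.242, -0.234]
ft_force: [-1.0, 0.7, -1.5]
width: 0.0418
```

```bash
python3 st.py; python3 shot.py top p16 375 455 205 255 10;python3 shot.py scene p17 310 390 220 280 10
```

```text
t 8.0833 p [ 0.4618 -0.2145  0.0711] q [ 0.1752  0.6705  0.6936  1.6833 -0.8348  1.5846  1.143 ]
toolx,y,z rows
 [[ 0.005   0.7732  0.6341]
 [ 0.9999 -0.0132  0.0083]
 [ 0.0147  0.634  -0.7732]]
hold [ 0.4615 -0.2264  0.0855] F [-0.9593  0.6554 -1.498 ] w 0.04176682608160607
```

View pics/p16.png

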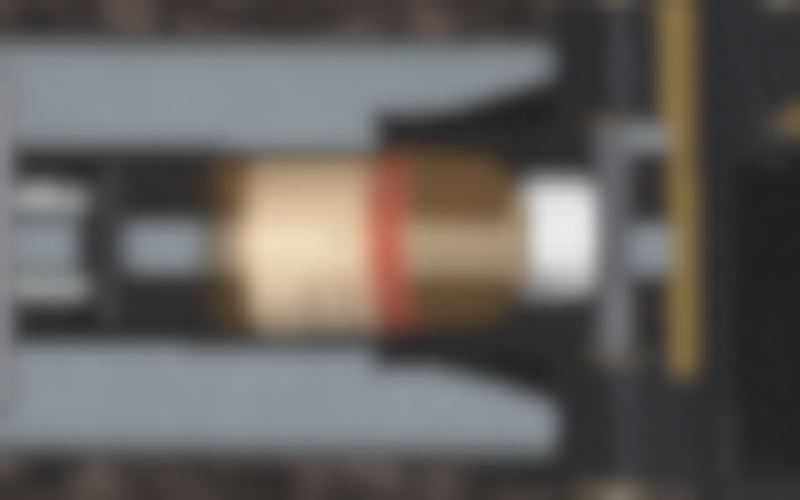

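View pics/p17.png

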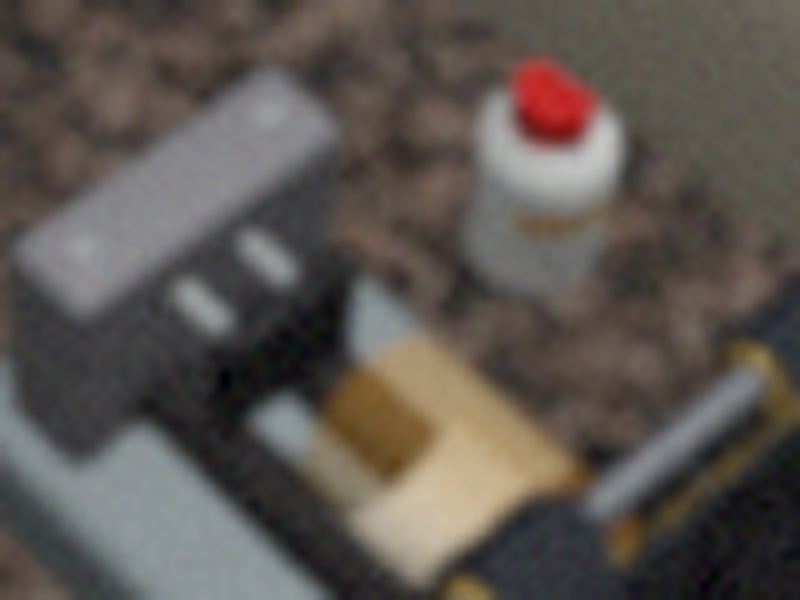

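Request:
send_rows(
  commands=[
    [0,0,-0.1,0,0,0,1],
    [0,0,-0.08,0,0,0,1],
    [0,0,0,0,0,0,1],
  ],
)

```text
time: 8.43
ee_pos: [0.4622, -0.2148, 0.0668]
eef_rot: [0.669, 0.663, 0.243, -0.233]
ft_force: [-1.4, -0.0, 1.6]
width: 0.0416
```

```bash
python3 st.py; python3 shot.py top p18 375 455 205 255 10
```

```text
t 8.4333 p [ 0.4622 -0.2148  0.0668] q [ 0.1775  0.6771  0.6909  1.6842 -0.8389  1.5793  1.1488]
toolx,y,z rows
 [[ 0.0038  0.7732  0.6341]
 [ 0.9999 -0.0129  0.0097]
 [ 0.0157  0.634  -0.7732]]
hold [ 0.4619 -0.2266  0.0812] F [-1.3879 -0.0032  1.6181] w 0.04160704126485503
```

View pics/p18.png

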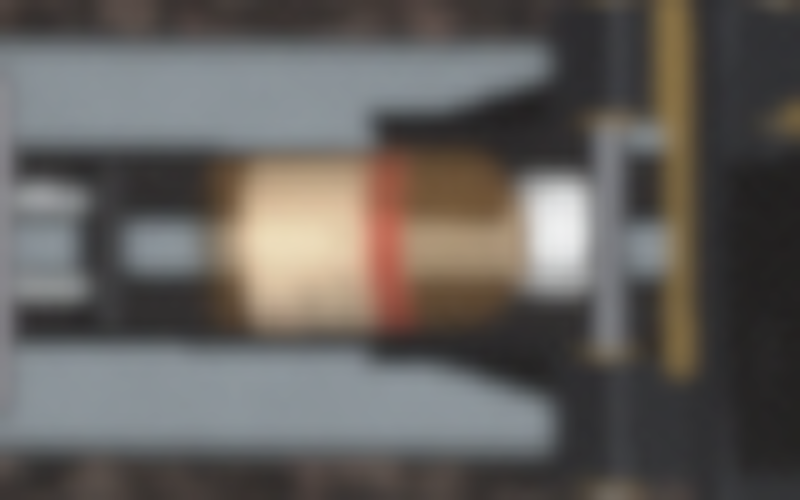

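Request:
send_rows(
  commands=[
    [0,0,-0.07,0,0,0,1],
    [0,0,0,0,0,0,1],
  ],
  grip_force=12,
)

```text
time: 8.65
ee_pos: [0.4615, -0.2146, 0.0656]
eef_rot: [0.669, 0.663, 0.243, -0.234]
ft_force: [-0.2, -0.1, -1.2]
width: 0.0414
```

```bash
python3 st.py
```

```text
t 8.65 p [ 0.4615 -0.2146  0.0656] q [ 0.1788  0.679   0.6899  1.685  -0.8391  1.5792  1.1511]
toolx,y,z rows
 [[ 0.0037  0.7723  0.6352]
 [ 0.9999 -0.0123  0.0091]
 [ 0.0148  0.6351 -0.7723]]
hold [ 0.4612 -0.2265  0.08  ] F [-0.2264 -0.0725 -1.1583] w 0.0414326266735129
```

Request:
send_rows(
  commands=[
    [0,0,-0.07,0,0,0,1],
    [0,0,0,0,0,0,1],
    [0,0,-0.07,0,0,0,1],
    [0,0,0,0,0,0,1],
  ],
  grip_force=6,
)

```text
time: 8.98
ee_pos: [0.4604, -0.2147, 0.0621]
eef_rot: [0.668, 0.662, 0.243, -0.235]
ft_force: [-0.3, -0.2, -0.4]
width: 0.0417
```

```bash
python3 st.py; python3 shot.py scene p19 310 390 220 280 10; python3 shot.py top p20 375 455 205 255 10
```

```text
t 8.9833 p [ 0.4604 -0.2147  0.0621] q [ 0.1814  0.6843  0.6879  1.6868 -0.8408  1.5765  1.156 ]
toolx,y,z rows
 [[ 0.0041  0.7714  0.6363]
 [ 0.9999 -0.0119  0.008 ]
 [ 0.0138  0.6362 -0.7714]]
hold [ 0.4602 -0.2266  0.0765] F [-0.258  -0.2079 -0.4443] w 0.04165874054438059
```

View pics/p19.png

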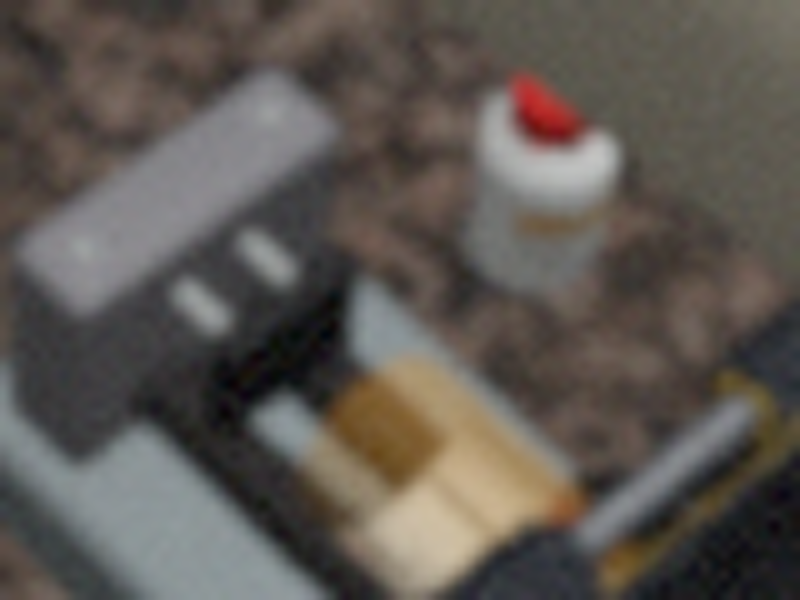

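View pics/p20.png

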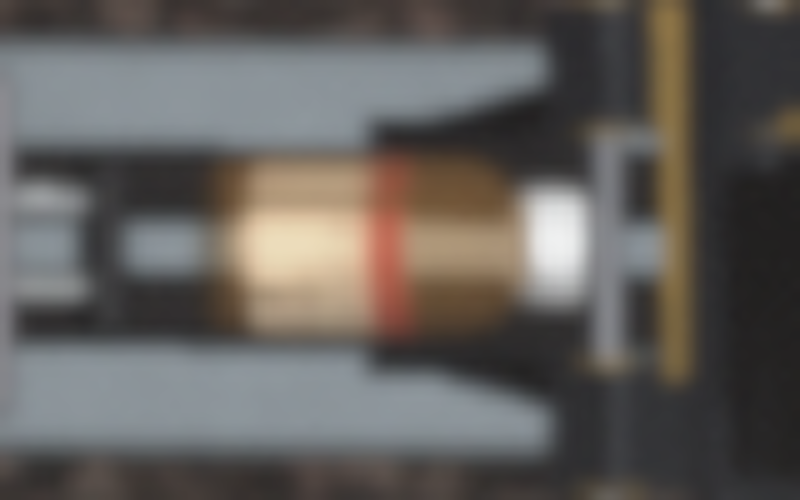

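Request:
send_rows(
  commands=[
    [0,0,0,0,0,0,0.0],
    [0,0,0,0,0,0,-0.05],
    [0,0,0,0,0,0,-0.15],
    [0,0,0,0,0,0,-0.3],
    [0,0,0,0,0,0,-0.4],
    [0,0,0,0,0,0,-0.4],
  ],
)

```text
time: 9.58
ee_pos: [0.4616, -0.2146, 0.0614]
eef_rot: [0.668, 0.663, 0.243, -0.234]
ft_force: [0.3, -0.5, 0.2]
width: 0.0585
```

```bash
python3 st.py; python3 shot.py scene p21 310 390 220 280 10; python3 shot.py top p22 375 455 205 255 10
```

```text
t 9.5833 p [ 0.4616 -0.2146  0.0614] q [ 0.1806  0.685   0.6872  1.686  -0.842   1.574   1.156 ]
toolx,y,z rows
 [[ 0.0029  0.7724  0.6351]
 [ 0.9999 -0.0116  0.0095]
 [ 0.0147  0.635  -0.7724]]
hold [ 0.4614 -0.2265  0.0759] F [ 0.264  -0.5492  0.1589] w 0.05849039898494038
```

View pics/p21.png

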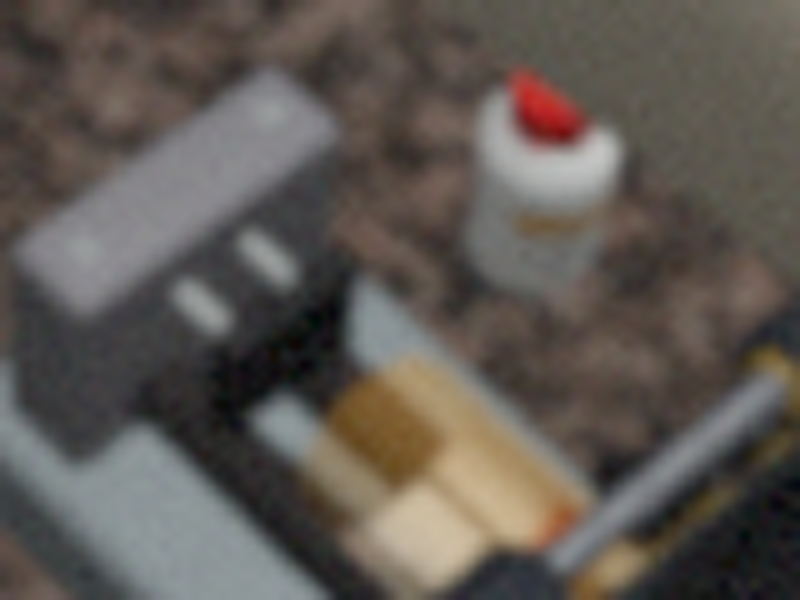

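View pics/p22.png

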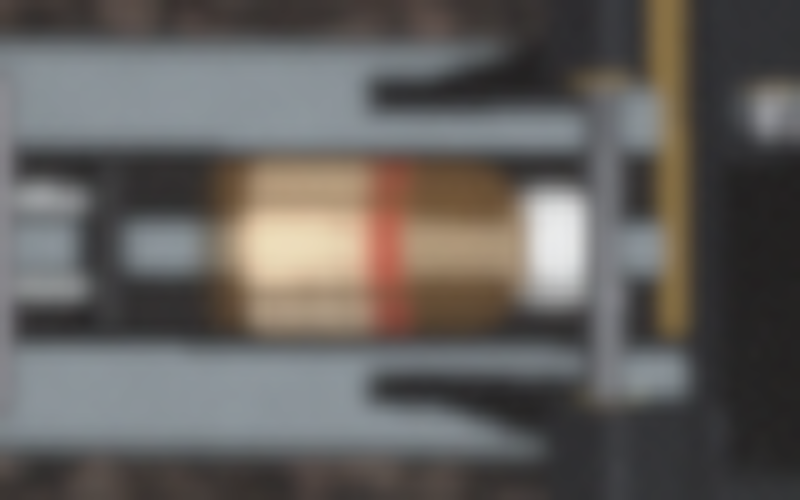

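Request:
send_rows(
  commands=[
    [0,-0.3,0.36,0,0,0,-0.4],
    [0,-0.5,0.6,0,0,0,-0.4],
    [0,-0.5,0.6,0,0,0,-0.4],
    [0,-0.5,0.6,-0.6,0,0,-0.4],
    [0,-0.5,0.6,-0.9,0,0,0.2],
    [0,-0.2,0.2,-0.9,0,0,0.6],
    [0,0,0,-0.9,0,0,1],
    [0,0,0,-0.9,0,0,1],
    [0,0,0,-0.9,0,0,1],
    [0,0,0,-0.9,0,0,1],
  ],
  grip_force=20,
)

```text
time: 10.52
ee_pos: [0.4577, -0.3051, 0.1617]
eef_rot: [0.713, 0.698, 0.057, -0.043]
ft_force: [0.3, 0.2, 0.2]
width: 0.0289
```

```bash
python3 st.py; python3 shot.py top p23 340 500 150 270 5;python3 shot.py scene p24 270 470 190 340 4
```

```text
t 10.5167 p [ 0.4577 -0.3051  0.1617] q [-0.1737  0.3676  0.9404  1.7267 -0.4286  1.302   0.8626]
toolx,y,z rows
 [[ 0.0195  0.9899  0.1405]
 [ 0.9996 -0.0223  0.0184]
 [ 0.0214  0.1401 -0.9899]]
hold [ 0.4573 -0.3077  0.1802] F [0.3355 0.1739 0.167 ] w 0.02890404643185994
```

View pics/p23.png

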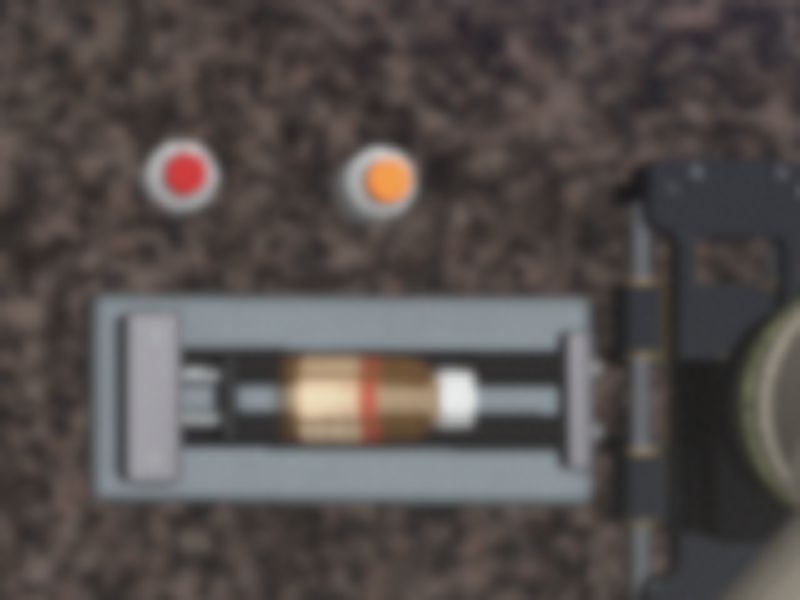

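View pics/p24.png

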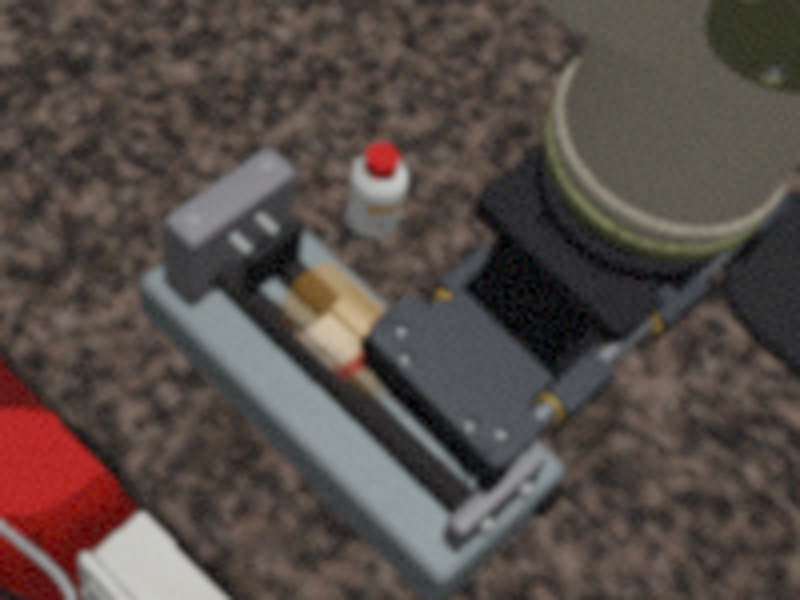

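```bash
python3 - <<'E'
from h import *
g=lambda x,y:(x/5+340-.4,y/5+150-.4)
for z in(.076,.088):print(z,"cap",pl("top",g(477,398),z),"foot",pl("top",g(288,398),z),"stop",pl("top",g(237,398),z))
E
```

```text
0.076 cap [ 0.4591 -0.2586  0.076 ] foot [ 0.4603 -0.1711  0.076 ] stop [ 0.4606 -0.1475  0.076 ]
0.088 cap [ 0.4591 -0.2561  0.088 ] foot [ 0.4602 -0.1694  0.088 ] stop [ 0.4605 -0.146   0.088 ]
```

Request:
send_rows(
  commands=[
    [0.1,0.4,-0.3,-0.6,0.2,0.1,1],
    [0,0.1,-0.6,-0.3,0,0,1],
    [0,0.1,-0.7,0,0,0,1],
    [0,0,-0.6,0,0,0,1],
    [0,0,-0.4,0,0,0,1],
    [0,0,0,0,0,0,1],
  ],
)

```text
time: 11.12
ee_pos: [0.4611, -0.2865, 0.0849]
eef_rot: [0.712, 0.702, 0.028, -0.025]
ft_force: [-0.3, 1.0, -0.3]
width: 0.0003
```

```bash
python3 st.py
```

```text
t 11.1167 p [ 0.4611 -0.2865  0.0849] q [-0.2262  0.4198  0.9057  1.8444 -0.4367  1.1121  0.8398]
toolx,y,z rows
 [[ 0.014   0.9971  0.0743]
 [ 0.9999 -0.0144  0.0038]
 [ 0.0049  0.0743 -0.9972]]
hold [ 0.461  -0.2879  0.1035] F [-0.3216  0.9758 -0.2686] w 0.00034550630550733924
```

Down to z≈0.069, then approach the cap slowly.

Request:
send_rows(
  commands=[
    [0,0,-0.3,0,0,0,1],
    [0,0,-0.2,0,0,0,1],
    [0,0,0,0,0,0,1],
  ],
)

```text
time: 11.37
ee_pos: [0.4604, -0.2893, 0.0698]
eef_rot: [0.713, 0.7, 0.028, -0.025]
ft_force: [-0.7, 0.6, 0.7]
width: 0.0006
```

```bash
python3 st.py;  python3 shot.py top p25 340 500 150 270 5;python3 shot.py scene p26 270 470 190 340 4
```

```text
t 11.3667 p [ 0.4604 -0.2893  0.0698] q [-0.2055  0.4447  0.8911  1.8526 -0.4602  1.089   0.8584]
toolx,y,z rows
 [[ 0.0185  0.997   0.0756]
 [ 0.9998 -0.0188  0.0034]
 [ 0.0048  0.0755 -0.9971]]
hold [ 0.4603 -0.2907  0.0885] F [-0.7457  0.6073  0.7097] w 0.0005751579265005254
```

View pics/p25.png

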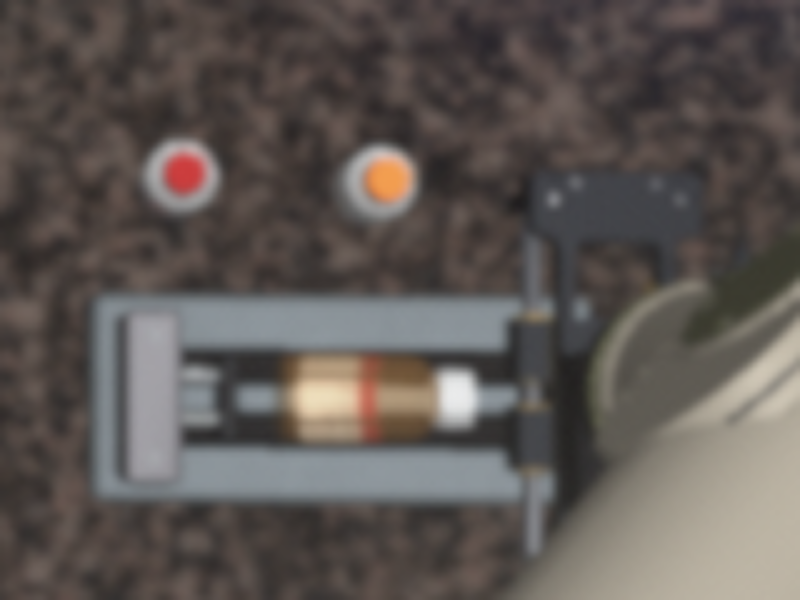

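View pics/p26.png

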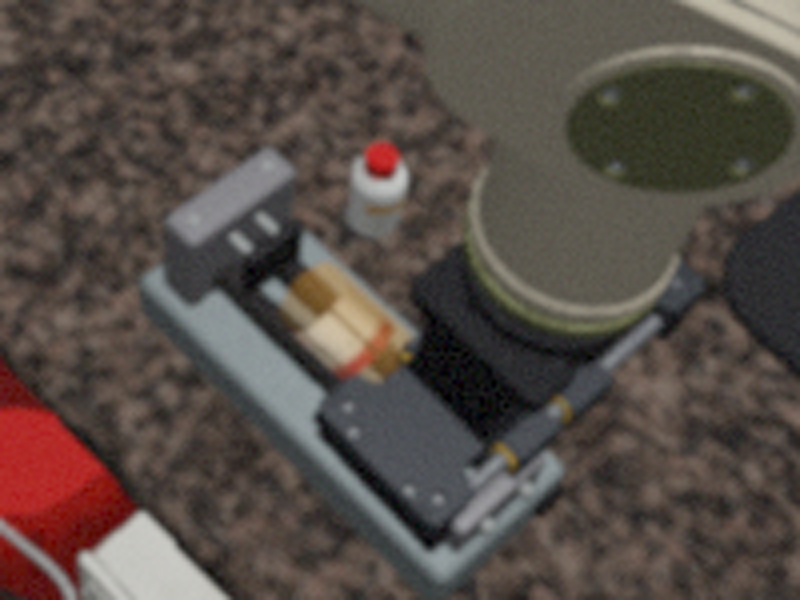

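Request:
send_rows(
  commands=[
    [0.0,0.2,0,0,0,0,1],
    [0,0.2,0,0,0,0,1],
    [0,0.1,0,0,0,0,1],
    [0,0.1,0,0,0,0,1],
    [0,0.1,0,0,0,0,1],
    [0,0.1,0,0,0,0,1],
    [0,0.1,0,0,0,0,1],
  ],
)

```text
time: 12.05
ee_pos: [0.4621, -0.26, 0.073]
eef_rot: [0.713, 0.7, 0.029, -0.023]
ft_force: [0.1, -1.0, -0.6]
width: 0.0007
```

```bash
python3 st.py;  python3 shot.py top p27 340 500 150 270 5
```

```text
t 12.05 p [ 0.4621 -0.26    0.073 ] q [-0.2797  0.4002  0.9038  1.8923 -0.4343  1.0712  0.7968]
toolx,y,z rows
 [[ 0.0173  0.9971  0.0747]
 [ 0.9998 -0.018   0.0079]
 [ 0.0093  0.0745 -0.9972]]
hold [ 0.462  -0.2614  0.0916] F [ 0.1012 -0.9812 -0.5628] w 0.0006767302163561325
```

View pics/p27.png

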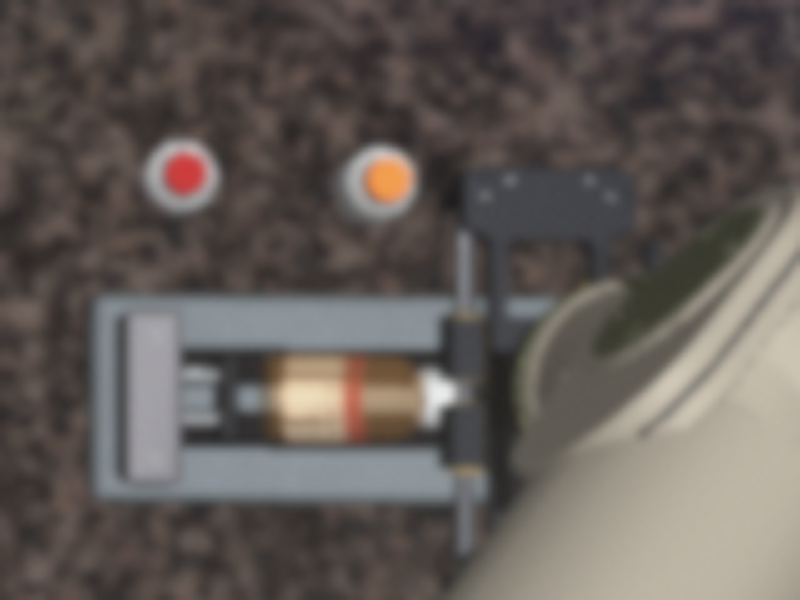

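Request:
send_rows(
  commands=[
    [-0.04,0.1,-0.08,0,0,0,1],
    [0,0.1,-0.05,0,0,0,1],
    [0,0.1,-0.02,0,0,0,1],
    [0,0.1,-0.02,0,0,0,1],
  ],
)

```text
time: 12.43
ee_pos: [0.4612, -0.2477, 0.0679]
eef_rot: [0.713, 0.7, 0.029, -0.022]
ft_force: [-0.7, -1.1, 1.2]
width: 0.0006
```

Request:
send_rows(
  commands=[
    [0,0.08,-0.02,0,0,0,1],
  ],
)

```text
time: 12.52
ee_pos: [0.4612, -0.2459, 0.0674]
eef_rot: [0.713, 0.7, 0.029, -0.022]
ft_force: [-2.0, -11.3, 5.9]
width: 0.0005
```

Request:
send_rows(
  commands=[
    [0,0.08,-0.02,0,0,0,1],
  ],
)

```text
time: 12.6
ee_pos: [0.4613, -0.2458, 0.0674]
eef_rot: [0.714, 0.7, 0.028, -0.02]
ft_force: [-2.2, -12.0, 6.5]
width: 0.0004
```

Request:
send_rows(
  commands=[
    [0,0.08,-0.02,0,0,0,1],
  ],
)

```text
time: 12.68
ee_pos: [0.4612, -0.2459, 0.0675]
eef_rot: [0.714, 0.699, 0.027, -0.018]
ft_force: [-0.8, -8.6, 4.7]
width: 0.0002
```

```bash
python3 st.py;  python3 shot.py top p28 340 500 150 270 5
```

```text
t 12.6833 p [ 0.4612 -0.2459  0.0675] q [-0.3225  0.3809  0.9098  1.9255 -0.4203  1.0388  0.7597]
toolx,y,z rows
 [[ 0.0212  0.9977  0.064 ]
 [ 0.9997 -0.022   0.0124]
 [ 0.0138  0.0637 -0.9979]]
hold [ 0.461  -0.2471  0.0862] F [-0.8133 -8.6011  4.715 ] w 0.00023881576177335918
```

View pics/p28.png

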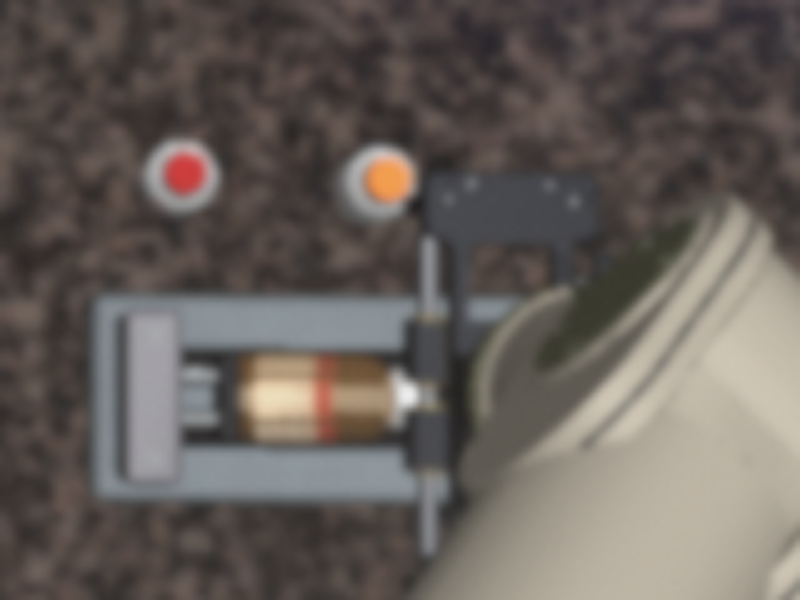

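Request:
send_rows(
  commands=[
    [0,0.1,0.02,0,0,0,1],
  ],
)

```text
time: 12.82
ee_pos: [0.461, -0.245, 0.0684]
eef_rot: [0.715, 0.698, 0.026, -0.016]
ft_force: [0.3, -6.0, -1.0]
width: 0.0007
```

Request:
send_rows(
  commands=[
    [0,0.12,0.0,0,0,0,1],
  ],
)

```text
time: 12.9
ee_pos: [0.4608, -0.243, 0.0687]
eef_rot: [0.716, 0.698, 0.026, -0.015]
ft_force: [1.3, -6.9, -3.5]
width: 0.0004
```

Request:
send_rows(
  commands=[
    [0,0.12,0.0,0,0,0,1],
  ],
)

```text
time: 12.98
ee_pos: [0.4606, -0.2408, 0.0688]
eef_rot: [0.716, 0.697, 0.025, -0.014]
ft_force: [0.5, -6.1, -1.9]
width: 0.0003
```

Request:
send_rows(
  commands=[
    [0,0.12,0,0,0,0,1],
    [0,0.12,0,0,0,0,1],
    [0,0.12,0,0,0,0,1],
  ],
)

```text
time: 13.23
ee_pos: [0.4603, -0.2338, 0.069]
eef_rot: [0.717, 0.696, 0.023, -0.011]
ft_force: [1.1, -7.0, -2.4]
width: 0.0005
```

Request:
send_rows(
  commands=[
    [0,0.12,0,0,0,0,1],
    [0,0.12,0,0,0,0,1],
  ],
)

```text
time: 13.4
ee_pos: [0.4601, -0.229, 0.0691]
eef_rot: [0.718, 0.695, 0.022, -0.009]
ft_force: [1.6, -6.2, -1.0]
width: 0.0002
```

```bash
python3 st.py;  python3 shot.py top p29 340 500 150 270 5
```

```text
t 13.4 p [ 0.4601 -0.229   0.0691] q [-0.3938  0.3428  0.9308  1.9608 -0.381   1.0095  0.6873]
toolx,y,z rows
 [[ 0.0318  0.9985  0.044 ]
 [ 0.9993 -0.0326  0.0177]
 [ 0.0191  0.0434 -0.9989]]
hold [ 0.4598 -0.2298  0.0878] F [ 1.5902 -6.1611 -1.0106] w 0.00019681699806259816
```

View pics/p29.png

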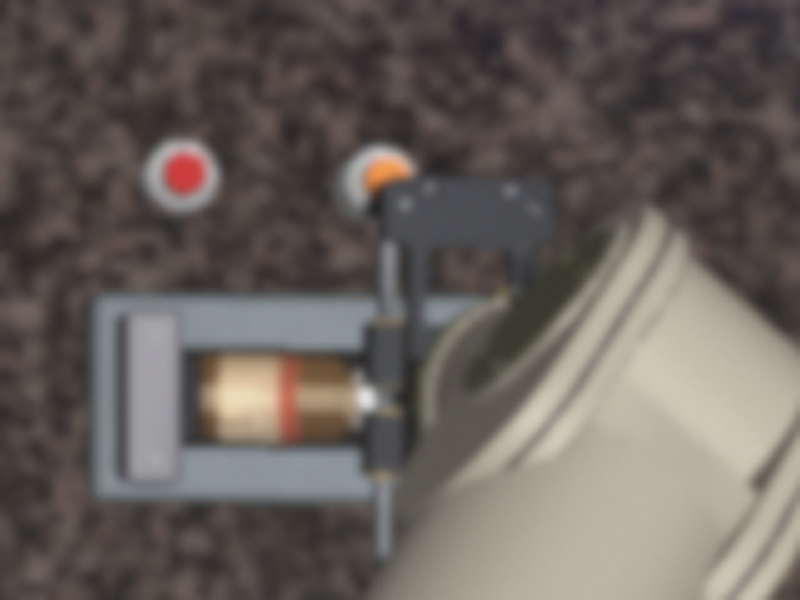

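Request:
send_rows(
  commands=[
    [0,0.11,0,0,0,0,1],
  ],
)

```text
time: 13.53
ee_pos: [0.4603, -0.2277, 0.0693]
eef_rot: [0.719, 0.695, 0.021, -0.007]
ft_force: [2.3, -18.9, -4.2]
width: 0.0005
```

Request:
send_rows(
  commands=[
    [0,0.1,0,0,0,0,1],
  ],
)

```text
time: 13.62
ee_pos: [0.4603, -0.228, 0.0697]
eef_rot: [0.719, 0.694, 0.02, -0.004]
ft_force: [1.3, -13.8, -2.3]
width: 0.0004
```

Request:
send_rows(
  commands=[
    [0,0.1,0,0,0,0,1],
  ],
)

```text
time: 13.7
ee_pos: [0.4603, -0.2281, 0.0701]
eef_rot: [0.72, 0.694, 0.018, -0.002]
ft_force: [1.3, -12.0, -3.0]
width: 0.0003
```

Request:
send_rows(
  commands=[
    [0,-0.15,0,0,0,0,1],
    [0,-0.3,0,0,0,0,1],
    [0,-0.5,0.1,0,0,0,1],
    [0,-0.6,0.5,0,0,0,1],
    [0,-0.6,0.8,0,0,0,1],
    [0,-0.6,0.9,0,0,0,1],
    [0,-0.6,0.9,0,0,0,1],
    [0,-0.6,0.5,0,0,0,1],
    [0,-0.3,0,0,0,0,1],
  ],
)

```text
time: 14.45
ee_pos: [0.4575, -0.357, 0.1835]
eef_rot: [0.718, 0.696, 0.019, -0.007]
ft_force: [-0.2, -1.2, 0.4]
width: 0.0006
```

```bash
python3 st.py;  python3 shot.py top p30 340 500 150 270 5;python3 shot.py scene p31 270 430 190 310 5
```

```text
t 14.45 p [ 0.4575 -0.357   0.1835] q [-0.1672  0.3832  0.9791  1.6694 -0.3694  1.2845  0.8593]
toolx,y,z rows
 [[ 0.0304  0.9989  0.037 ]
 [ 0.9994 -0.0311  0.0163]
 [ 0.0174  0.0364 -0.9992]]
hold [ 0.4572 -0.3577  0.2022] F [-0.1678 -1.1992  0.3767] w 0.0005578702507332573
```

View pics/p30.png

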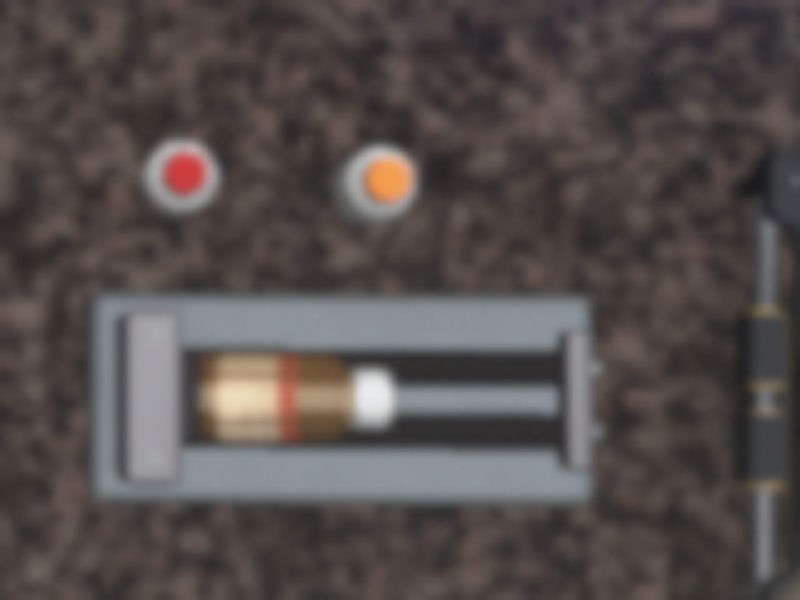

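View pics/p31.png

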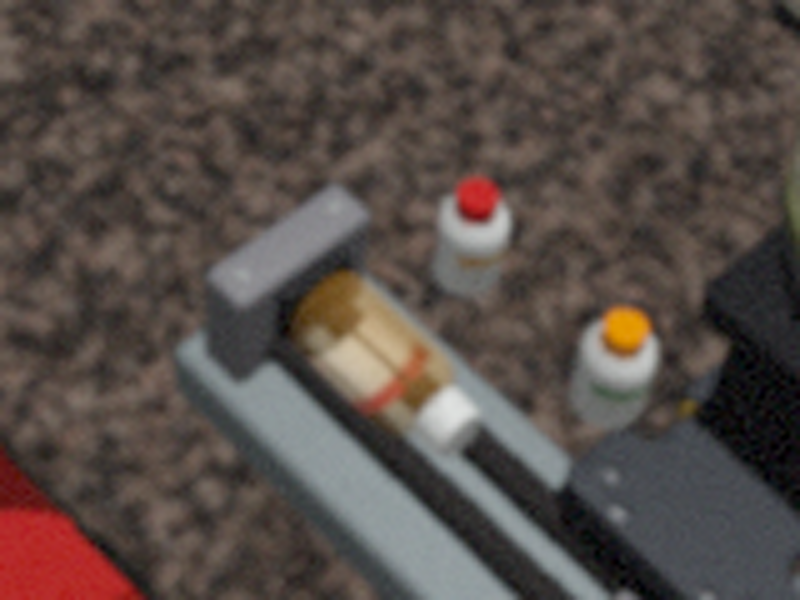

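```bash
python3 - <<'E'
import cv2
from h import *
g=lambda x,y:(x/5+340-.4,y/5+150-.4)
# block front face top edge in same picture -> mixer x=83 mm
b=pl("top",g(182,398),.1);print("block",b)
l=pl("top",g(590,398),.061);print("low outer",l)
b2=pl("top",g(562,398),.061);print("low inner",b2)
for z in(.076,.088):print("cap",pl("top",g(395,398),z)," mixer x rel block",83+(pl("top",g(395,398),z)-b)[1]*1000)
for z in(.076,.095):print("foot",pl("top",g(198,398),z),83+(pl("top",g(198,398),z)-b)[1]*1000)
im=cv2.imread("pics/p30_full.png");c=cv2.resize(im[215:245,365:425],None,fx=13,fy=13,interpolation=2)
cv2.imwrite("pics/p32.png",np.clip(c.astype(float)*2,0,255).astype(np.uint8))
im=cv2.imread("pics/p31_full.png");c=cv2.resize(im[225:285,305:370],None,fx=10,fy=10,interpolation=2)
cv2.imwrite("pics/p33.png",np.clip(c.astype(float)*2,0,255).astype(np.uint8))
E
```

```text
block [ 0.4607 -0.1196  0.1   ]
low outer [ 0.4586 -0.3147  0.061 ]
low inner [ 0.4587 -0.3016  0.061 ]
cap [ 0.4596 -0.2207  0.076 ]  mixer x rel block -18.04204383187337
cap [ 0.4596 -0.2185  0.088 ]  mixer x rel block -15.883862312071741
foot [ 0.4608 -0.1294  0.076 ] 73.22568774512551
foot [ 0.4606 -0.1274  0.095 ] 75.20914415345288
```

View pics/p32.png

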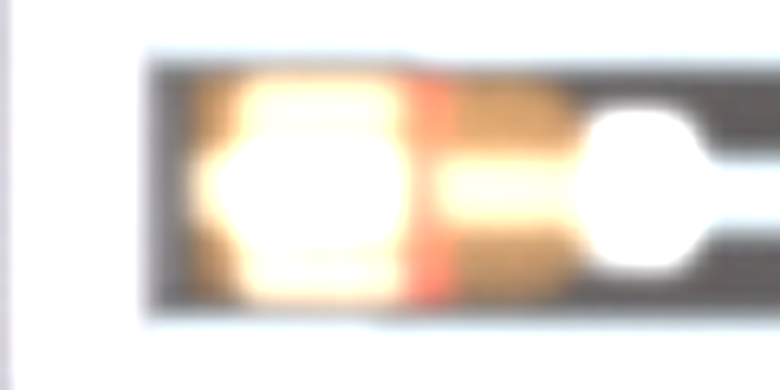

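View pics/p33.png

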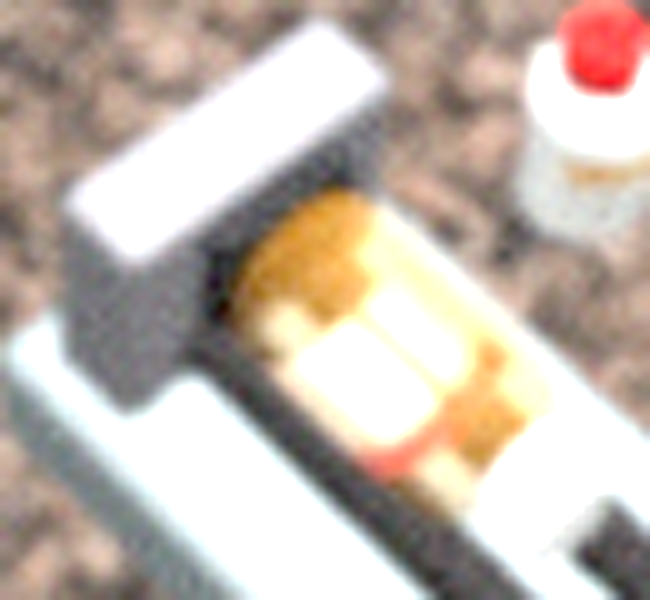

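View pics/p31_full.png

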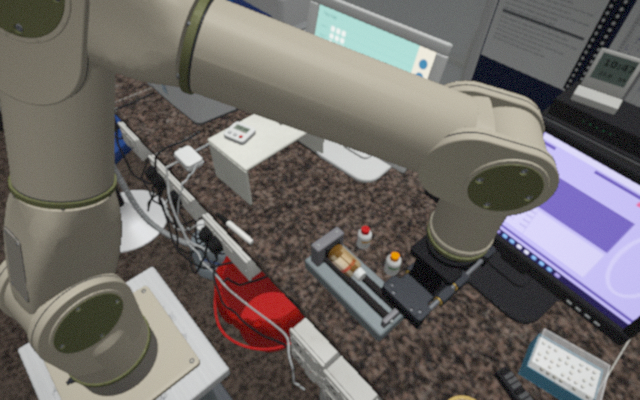

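The bottle lies in the groove against the stop at about (345,258). The small bottles stand upright at (364,238) and (393,262), and the gripper is clear of everything.

```bash
python3 -c "
from bench import r
print(r.close_job())"
```

```text
the job is handed in; nothing more can be done
None
```

The job is handed in at about 14.6 s. The bottle is lying in the groove with its foot against the end stop, and the stop is, as far as I can tell, fully home.

- **Taking it out:** I gripped the bottle under the riser with the tool tilted about 40° and drew it out to the right. It sagged foot-down in the grip by an estimated 13°. It levelled as I lowered it onto the rollers, and I released it there while the stop was still out.
- **Pushing it home:** I pushed the cap end with closed fingers. The stop slid at 6–7 N over about 18 mm, then stopped moving. The force there peaked at 19 N, under the 25 N limit.
- **Last checks:**
  - **Foot position:** the top camera puts the foot at mixer x of about 73–75 mm, against 75 mm for fully home.
  - **Cap end position:** this reads 16–18 mm behind the mixer's centre, against 13 mm expected. That is 3–5 mm off, more than the 2 mm calibration error. I relied on the foot reading and the force instead.
  - **Stop plate:** the dark band between the bottle and the block is about 7 mm wide, which matches the 8 mm plate with no gap.
  - **Other items:** both small bottles are upright where they were, and the gripper is clear. The vial under the riser never showed in any picture, so I could not check it. I felt no contact near it.

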